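# Build up a busbar crossing on its mounting base

## Task

Build up the busbar crossing on the grey mounting base: the short slotted copper link flat over the studs of the two fixed short posts, the ivory saddle astride the middle of that link, the two loose insulators upright in the round sockets, and the long slotted copper link flat on top over the studs of the insulators, crossing above the saddle. Everything must sit fully home and stand free. Leave the plain copper bar without slots and the caliper where they lie.

Things in the scene. Friction and masses are not known exactly. Their poses are not given: they have to be found in the camera images.
- mount_base: Grey board, 130 (its x) x 180 (its y) x 14 mm, screwed down; origin at the centre of its underside, z up. At y = +-65 mm: round sockets 35 mm across, 7 mm deep (floor 7 mm above the bench). At x = +-40 mm: fixed ribbed brown posts, 26 mm across, flat tops 34 mm above the bench, each with a steel stud 8 mm across, 18 mm long, tip rounded. Same after half a turn.
- insulator_a_mid (a point): Loose ribbed brown insulator: upright round body 30 mm across, 62 mm high, to be gripped anywhere, and on top a steel stud, 8 mm across, 18 mm long, tip rounded. Point on its axis, 31 mm above its foot. Its foot fits either socket with 2.5 mm play all round; seated, the flat top of its body is 69 mm above the bench.
- insulator_b_mid (a point): The other loose insulator, identical to insulator_a; either may stand in either socket. Point on its axis, 31 mm above its foot.
- short_link_mid (a point): Short copper link: flat bar 120 (its x) x 30 (its y) x 8 mm, about 0.2 kg, lying flat, with slots 24 (along x) x 16 mm through it at x = +-40 mm, solid between. Point at its middle, half-way up. Seated flat on the two fixed posts, studs through its slots, its middle is 38 mm above the bench.
- long_link_mid (a point): Long copper link: flat bar 170 (its x) x 30 (its y) x 8 mm, about 0.3 kg, lying flat, with slots 24 (along x) x 16 mm through it at x = +-65 mm, solid between. Point at its middle, half-way up. Seated flat on the two insulators, studs through its slots, square to the short link, its middle is 73 mm above the bench.
- saddle_mid (a point): Ivory plastic saddle, 40 (its x) x 44 (its y) x 13 mm: an upside-down channel, its top 6 mm thick, with 3 mm lips reaching 7 mm down along both y sides, 38 mm apart inside. Stands on its lips; grip across them. Point at its middle, half-way up. Seated, its top rests on the short link with a lip down each long side (4 mm play each); the point is then 41.5 mm above the bench.
- copper_blank: Bystander: plain copper bar without slots, 160 (its x) x 35 x 9 mm, flat on the bench; origin at the centre of its underside.
- caliper_far: Bystander: digital caliper, 61 x 180 (its y) x 13 mm, lying flat; origin at the centre of its underside.
Mind the look-alikes: they are no part of the job. What is shaped like the part that bears short_link_mid but black is not meant.

How it is judged:
At the end, for the whole second after the job is handed in: In the base frame, each part fully home (height within 2.5 mm, level or upright within 0.07 rad), at rest: short link within 12 x 8 mm, 0.15 rad; saddle within 16 x 12 mm, 0.2 rad; one insulator in each socket within 6 mm; long link on both within 14 x 10 mm, 0.15 rad (x of short_link_mid in the frame of mount_base between -0.012 and 0.012 m and y of short_link_mid in the frame of mount_base between -0.008 and 0.008 m and z of short_link_mid in the frame of mount_base between 0.0355 and 0.0405 m and angle between the x axis of short_link_mid and the x axis of mount_base, either way round below 0.15 rad and x of saddle_mid in the frame of mount_base between -0.016 and 0.016 m and y of saddle_mid in the frame of mount_base between -0.012 and 0.012 m and z of saddle_mid in the frame of mount_base between 0.039 and 0.044 m and angle between the x axis of saddle_mid and the x axis of short_link_mid, either way round below 0.2 rad and ((x of insulator_a_mid in the frame of mount_base between -0.006 and 0.006 m and y of insulator_a_mid in the frame of mount_base between 0.059 and 0.071 m and z of insulator_a_mid in the frame of mount_base between 0.0355 and 0.0405 m and x of insulator_b_mid in the frame of mount_base between -0.006 and 0.006 m and y of insulator_b_mid in the frame of mount_base between -0.071 and -0.059 m and z of insulator_b_mid in the frame of mount_base between 0.0355 and 0.0405 m) or (x of insulator_b_mid in the frame of mount_base between -0.006 and 0.006 m and y of insulator_b_mid in the frame of mount_base between 0.059 and 0.071 m and z of insulator_b_mid in the frame of mount_base between 0.0355 and 0.0405 m and x of insulator_a_mid in the frame of mount_base between -0.006 and 0.006 m and y of insulator_a_mid in the frame of mount_base between -0.071 and -0.059 m and z of insulator_a_mid in the frame of mount_base between 0.0355 and 0.0405 m)) and x of long_link_mid in the frame of mount_base between -0.01 and 0.01 m and y of long_link_mid in the frame of mount_base between -0.014 and 0.014 m and z of long_link_mid in the frame of mount_base between 0.0705 and 0.0755 m and angle between the x axis of long_link_mid and the y axis of mount_base, either way round below 0.15 rad and angle between each of insulator_a_mid, insulator_b_mid, short_link_mid, long_link_mid, saddle_mid's own z axis and vertical below 0.07 rad and linear speed of each of insulator_a, insulator_b, short_link, long_link, saddle below 0.02 m/s); the robot touches nothing.
It fails at once if the plain copper bar is moved by more than 20 mm (distance of copper_blank from where it was at the start of the episode above 0.02 m).
It fails at once if the caliper is moved by more than 20 mm (distance of caliper_far from where it was at the start of the episode above 0.02 m).
It also fails if it takes over 131 s, if anything falls off the work surface, if the arm or the gripper's body presses on something with over 40 N, if the wrist force passes 120 N, or if a joint passes its speed limit or range.

## Robot

A 6-joint arm with a two-finger parallel gripper is mounted at the origin on a cart in front of the work surface, level with it; the furniture and walls round the work are solid. World frame = base frame: x ahead of the robot, y to its left, z up, the work surface at z = 0. Lengths are in m, angles in rad, forces in N, time in s.
With the tool pointing down it reaches from about 0.35 to 0.725 m from the base axis. Payload 4.3 kg.
Tool frame: the origin (TCP) lies at the very end of the fingers, on their centre line; the grasp point (between the pads) lies 19 mm behind it (ctrl.pinch_z is the distance from the TCP to the grasp point, in m); z points along the fingers, x is the direction in which the jaws open and shut, and the axes are right-handed (so a half turn about z gives the same grasp; the last joint's range is limited). The gripper opens to 85 mm and grips with 20 to 120 N. Pads are 22 mm wide; open, the fingers measure 114 mm over their backs; the gripper's body (76 mm by 85 mm) begins 54 mm behind the grasp point. The pads swing forward as they close: fully open they stand 13 mm farther back than shut.
Start: joints at [-1.33, 0.377, 0.081, 1.274, 0, 1.46], TCP at [0.198, -0.54, 0.231] pointing down, gripper open.
Joint ranges: [-2.72, 2.72], [-0.84, 1.66], [-1.02, 1.22], [-1.77, 2.12], [-1.37, 1.28], [-3.14, 3.14]. Speed limits (rad/s): [2.57, 2.57, 3.14, 3.14, 3.14, 3.14].

## Interface

Orientations are given as a unit quaternion [w, x, y, z].
In Python, from bench import ctrl gives the robot as it stands. The module is installed in compiled form; this text tells all that it offers.
- The arm moves only by the tool move_arm, never from a script. Its argument "rows" is a list that holds one entry, the list of rows, each a list of 7 numbers: the shift along the tool's x, y, z in m, then the turn, a rotation vector about the tool's x, y, z in degrees, then the closure, from 0 (fully open) to 1 (shut). In form: [[[x, y, z, ax, ay, az, hand], ...]]. A call has exactly 8 rows; each row is the pose to reach, as a shift and turn from the pose commanded when the call began, along the tool's axes at that moment; what a row does not reach only later rows make up. A row lasts 1/12 s, in which the tool goes at most 41.7 mm and 7.16 degrees, less where a joint would pass 70% of its speed; a pose out of reach is approached as far as the arm can. A call with a gripper value outside its range is refused whole. The fingers move at their own pace and stop on an object; the grip force is fixed at half the most. Time passes only in rows, so rows that repeat a pose let the fingers close, or fill a call up. It gives the time, the measured TCP pose, the force and the opening at its end, in the units of the state.
- ctrl.read_state(): the state, without advancing time (a new reading comes with each control period).
- ctrl.capture(name): name is "scene" or "top" or "wrist"; returns a dict with "pixels" (480x640x3 uint8, red, green, blue), "mtx" (3x3 intrinsics, pixels), "eye" and "orientation" of the camera in the world; the wrist camera has in their place "mount" (4x4, takes a point from camera to tool coordinates, whose origin is the TCP and whose axes are the tool frame's). Camera axes: x right, y up, looking along -z (the intrinsics and any distortion apply to the point x, -y, -z); pixel columns grow to the right and rows downward; lengths in m; the calibration is good to about 2 mm. A picture is of the moment at which its call begins: read the wrist's pose just before it. There is no depth.
- ctrl.hand_in(): hands the job in, once; it reports no verdict.
The state is a dict: "time_s": time; "qpos": joint angles; "qvel": joint speeds; "joint_efforts": joint torques, N m; "tool_pos": TCP position; "orientation": TCP orientation; "ft_force": force on the tool from outside, world axes, zero at the start; "ft_torque": the same for the moment, N m; "grip_width": opening from 0.0 (shut) to 1.0 (fully open).
Only numpy, scipy, OpenCV 4.12 (cv2) and the standard library are available. Lean on these libraries where they do the work, as an engineer would, in place of code of your own. Each camera call takes 0.05 s, during which the arm holds its last target. There are 200 camera calls.

## Working session

There is one attempt and no reset: what is moved stays moved. The work goes in short steps, Python scripts to look and compute and a tool call to move; the robot and the scene stay as the last step left them, time stands still between calls to the robot, and variables do not carry over. Pictures are saved under pics/ and viewed, about 12 in all and at most 16, crops included, and the job is handed in when it is done.

Besides the shell and the picture viewer there is one more tool, called after "Call:" by a JSON object that holds its "api" and its "payload". move_arm: Moves the arm, as the interface text tells. Its arguments: {"type":"object","properties":{"rows":{"type":"array","items":{"type":"array","items":{"type":"array","items":{"type":"number"}}}}},"required":["rows"]}

```bash
mkdir -p pics; cat > h.py <<'E'
import numpy as np, cv2
from scipy.spatial.transform import Rotation as R
from bench import ctrl
def q2R(q): return R.from_quat([q[1],q[2],q[3],q[0]]).as_matrix()
def cam(c,st=None):
    K=np.array(c['mtx'])
    if 'mount' in c:
        T=np.eye(4);T[:3,:3]=q2R(st['orientation']);T[:3,3]=st['tool_pos'];M=T@np.array(c['mount']);return K,M[:3,:3],M[:3,3]
    o=np.array(c['orientation']); Rm=q2R(o) if o.size==4 else o
    return K,Rm,np.array(c['eye'])
def ray(px,cm,z):
    K,Rm,e=cm; px=np.atleast_2d(px).astype(float)
    d=np.c_[px,np.ones(len(px))]@np.linalg.inv(K).T; d=(d*[1,-1,-1])@Rm.T
    return e+d*((z-e[2])/d[:,2])[:,None]
def proj(P,cm):
    K,Rm,e=cm; p=(np.atleast_2d(P)-e)@Rm*[1,-1,-1]; p=p@K.T; return p[:,:2]/p[:,2:]
def snap(n,f):
    st=ctrl.read_state(); c=ctrl.capture(n); cm=cam(c,st); cv2.imwrite('pics/'+f+'.png',c['pixels'][:,:,::-1]); np.savez('pics/'+f,K=cm[0],R=cm[1],e=cm[2]); return c,cm
def load(f):
    d=np.load('pics/'+f+'.npz'); return d['K'],d['R'],d['e']
E
python3 - <<'E'
from h import *
s=ctrl.read_state();print({k:np.round(v,4) for k,v in s.items()},ctrl.pinch_z)
for n in('scene','top','wrist'):
    c,cm=snap(n,n+'0');print(n,{k:v for k,v in c.items() if k!='pixels'});print(cm[2])
E
```

```text
{'time_s': np.float64(0.0), 'qpos': array([-1.3303,  0.3781,  0.0796,  1.2744,  0.    ,  1.4605]), 'qvel': array([-0.0013,  0.001 , -0.0041,  0.0001,  0.0018, -0.0004]), 'joint_efforts': array([ 7.00000e-04, -4.63610e+01,  2.69871e+01,  2.08000e-02,
       -1.00000e-04, -0.00000e+00]), 'tool_pos': array([ 0.1975, -0.5393,  0.2303]), 'orientation': array([-7.000e-04,  8.197e-01, -5.728e-01, -8.000e-04]), 'ft_force': array([-0.0707,  0.1907, -0.8149]), 'ft_torque': array([-0.0664,  0.0428, -0.0466]), 'grip_width': np.float64(1.0001)} 0.0187
scene {'mtx': array([[475.57125185,   0.        , 319.39608339],
       [  0.        , 475.57125185, 242.56965918],
       [  0.        ,   0.        ,   1.        ]]), 'eye': array([-0.09260121,  0.74418695,  0.49670289]), 'orientation': array([-0.37141536, -0.22213528,  0.44928945,  0.78156608])}
[-0.09260121  0.74418695  0.49670289]
top {'mtx': array([[441.63878405,   0.        , 318.28555462],
       [  0.        , 441.63878405, 236.80735566],
       [  0.        ,   0.        ,   1.        ]]), 'eye': array([0.46540907, 0.25214862, 0.91387437]), 'orientation': array([ 0.71266579,  0.03581911, -0.05308191, -0.69857481])}
[0.46540907 0.25214862 0.91387437]
wrist {'mtx': array([[359.58513723,   0.        , 325.99239001],
       [  0.        , 359.58513723, 236.29752782],
       [  0.        ,   0.        ,   1.        ]]), 'mount': array([[ 9.99999993e-01,  3.46197977e-05, -1.12457706e-04,
         8.20008470e-04],
       [-2.86280323e-06, -9.48296077e-01, -3.17387068e-01,
        -8.17447178e-02],
       [-1.17631077e-04,  3.17387066e-01, -9.48296070e-01,
        -1.43544852e-01],
       [ 0.00000000e+00,  0.00000000e+00,  0.00000000e+00,
         1.00000000e+00]])}
[ 0.27457436 -0.5123279   0.37401038]
```

View pics/top0.png

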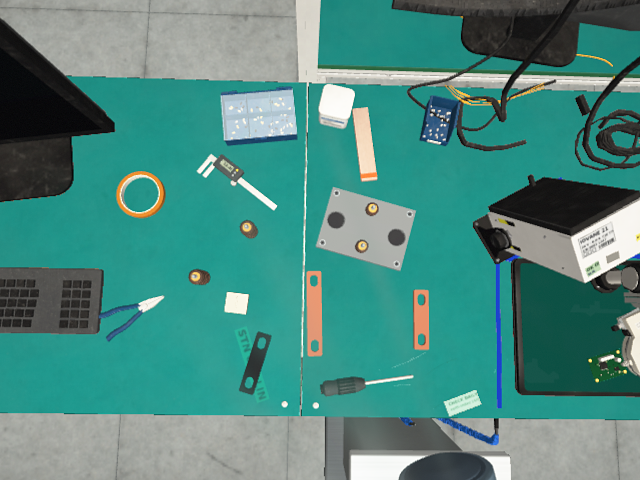

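View pics/scene0.png

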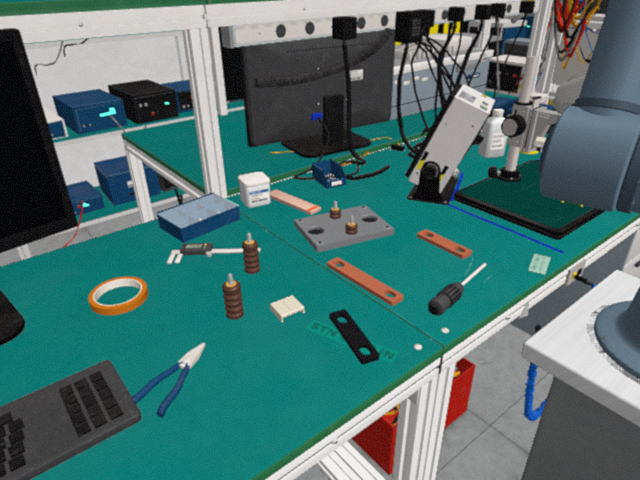

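The top view shows everything: base about (367,228), short link (421,319), long link (315,313), saddle (237,303), insulators (249,229) and (200,277). The black look-alike is at (255,362).

```bash
python3 - <<'E'
from h import *
im=cv2.imread('pics/top0.png');cm=load('top0');hsv=cv2.cvtColor(im,cv2.COLOR_BGR2HSV)
for p in [(421,319),(315,313),(237,303),(330,240),(367,228),(249,229),(200,277),(365,130)]: print(p,hsv[p[1],p[0]])
def seg(name,box,lo,hi,z):
    x0,y0,x1,y1=box;m=np.zeros(im.shape[:2],np.uint8);m[y0:y1,x0:x1]=cv2.inRange(hsv,lo,hi)[y0:y1,x0:x1]
    cs=cv2.findContours(m,cv2.RETR_EXTERNAL,cv2.CHAIN_APPROX_NONE)[0];c=max(cs,key=cv2.contourArea)
    P=ray(c[:,0,:],cm,z)[:,:2].astype(np.float32);r=cv2.minAreaRect(P*1000);print(name,np.round(r[0],1),np.round(r[1],1),round(r[2],1))
seg('short',(405,280,440,360),(0,90,60),(25,255,255),.008)
seg('long',(295,260,335,365),(0,90,60),(25,255,255),.008)
seg('blank',(345,100,385,185),(0,50,60),(25,255,255),.009)
seg('saddle',(215,280,260,325),(10,0,150),(45,110,255),.013)
seg('base',(305,175,425,280),(0,0,90),(180,60,255),.014)
for n,b in(('insa',(235,212,265,245)),('insb',(185,262,215,290)),('p1',(360,200,385,220)),('p2',(350,236,375,256))):
    seg(n,b,(0,0,0),(60,255,130),.05)
np.save('pics/x.npy',0)
big=np.hstack([cv2.resize(im[y:y+60,x:x+60],(390,390),interpolation=cv2.INTER_CUBIC) for x,y in((175,245),(220,200))])
cv2.imwrite('pics/ins.png',big)
E
```

```text
(421, 319) [  9 137 233]
(315, 313) [ 10 125 230]
(237, 303) [ 25  18 249]
(330, 240) [ 48   7 178]
(367, 228) [ 53   6 176]
(249, 229) [ 22 142 248]
(200, 277) [ 13 106 125]
(365, 130) [ 15  60 243]
short [416.9  20.1] [ 30.8 116.8] 89.5
long [425.6 236.8] [167.8  28.4] 1.2
blank [782.3 137. ] [160.9  35. ] 7.1
saddle [443.2 393.6] [43.8 39. ] 84.4
base [599.7 133.2] [179.9 130.5] 75.0
insa [587.5 369.7] [35.3 26.3] 46.4
insb [491.5 461.6] [27.  38.8] 1.1
p1 [633.1 126.9] [24.  27.4] 46.2
p2 [558.5 147.4] [23.9 23.7] 0.5
```

View pics/ins.png

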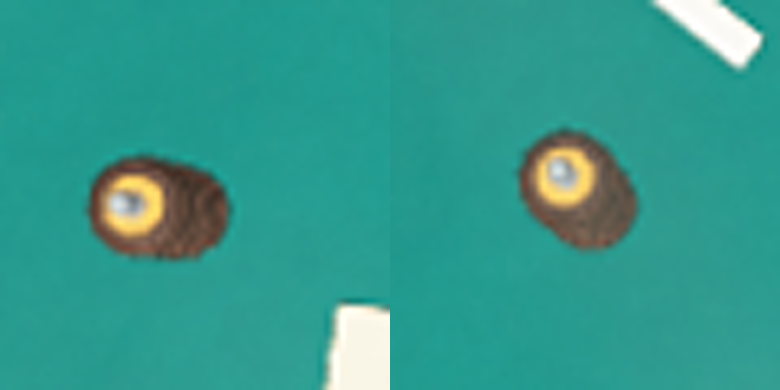

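```bash
cat >> h.py <<'E'
def go(x,y,z,yaw,st=None):
    "print tool-frame shift (mm) and turn (deg) from the measured pose to a down-pointing pose"
    st=st or ctrl.read_state(); R0=q2R(st['orientation']); a=np.radians(yaw)
    X=np.array([np.cos(a),np.sin(a),0]);Z=np.array([0,0,-1.]);T=np.c_[X,np.cross(Z,X),Z]
    print(np.round(1000*R0.T@(np.array([x,y,z])-st['tool_pos']),1),np.round(R.from_matrix(R0.T@T).as_rotvec(degrees=True),1))
E
python3 - <<'E'
from h import *
cm=load('top0')
print(ray([(195.6,276.7),(246.9,227.1)],cm,.063),ray([(630,275),(620,330),(490,240),(570,280)],cm,.1))
go(.40,-.1,.26,20);go(.417,.02,.2,90)
E
```

```text
[[0.49152703 0.46491592 0.063     ]
 [0.58923813 0.37116228 0.063     ]] [[ 0.50912029 -0.35165488  0.1       ]
 [ 0.40761283 -0.32565943  0.1       ]
 [ 0.56948337 -0.08895837  0.1       ]
 [ 0.4976161  -0.23717064  0.1       ]]
[-343.2 -341.2  -28.8] [ -0.1   0.1 -89.9]
[-450.  -398.4   31.4] [-1.000e-01  0.000e+00 -1.599e+02]
```

View pics/wrist0.png

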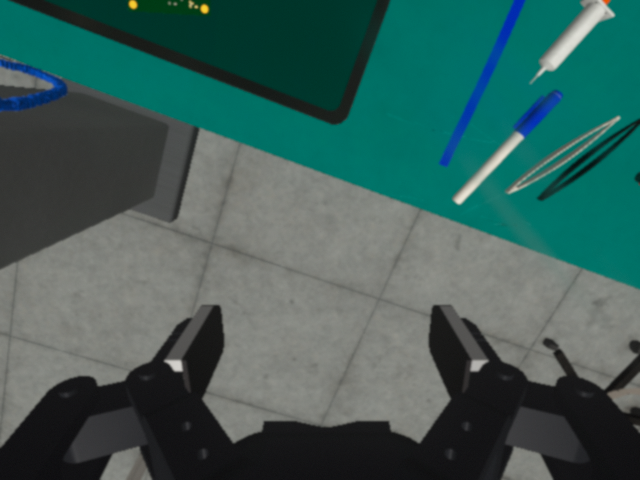

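Call:
{"api": "move_arm", "payload": {"rows": [[[-0.025,0,0,0,0,-7,0],[-0.05,0,0,0,0,-14,0],[-0.076,0,0,0,0,-21,0],[-0.102,0,0,0,0,-28,0],[-0.127,0,0,0,0,-35,0],[-0.153,0,0,0,0,-42,0],[-0.178,0,0,0,0,-49,0],[-0.204,0,0,0,0,-56,0]]]}}

```text
time_s: 0.82
tool_pos: [0.1271, -0.3471, 0.231]
orientation: [-0.0, 0.993, -0.118, -0.0]
ft_force: [-0.6, -0.0, 1.1]
grip_width: 1.0
```

```bash
python3 -c "
from h import *
print(ctrl.read_state()['tool_pos'],ctrl.read_state()['ft_force'])
go(.283,-.238,.23,42);go(.38,-.05,.2,90)"
```

```text
[ 0.12710638 -0.34705053  0.23096358] [-0.60819378 -0.04582331  1.13193217]
[ 126.  -142.5    1. ] [ -0.   -0.  -55.5]
[ 176.3 -348.    31. ] [  -0.    -0.  -103.5]
```

Call:
{"api": "move_arm", "payload": {"rows": [[[0.016,-0.018,0,0,0,-7,0],[0.032,-0.036,0,0,0,-14,0],[0.047,-0.053,0,0,0,-21,0],[0.063,-0.071,0,0,0,-28,0],[0.079,-0.089,0,0,0,-35,0],[0.095,-0.107,0,0,0,-42,0],[0.11,-0.125,0,0,0,-49,0],[0.126,-0.142,0,0,0,-55.5,0]]]}}

```text
time_s: 1.48
tool_pos: [0.2845, -0.2397, 0.2312]
orientation: [-0.0, 0.934, 0.358, -0.0]
ft_force: [-0.8, -0.4, -0.1]
grip_width: 0.997
```

Call:
{"api": "move_arm", "payload": {"rows": [[[0.04,-0.015,0.005,0,0,-6,0],[0.08,-0.03,0.01,0,0,-12,0],[0.12,-0.045,0.015,0,0,-18,0],[0.16,-0.06,0.02,0,0,-24,0],[0.2,-0.075,0.025,0,0,-30,0],[0.235,-0.088,0.03,0,0,-36,0],[0.26,-0.097,0.03,0,0,-42,0],[0.272,-0.102,0.03,0,0,-47.5,0]]]}}

```text
time_s: 2.15
tool_pos: [0.4205, 0.0193, 0.2008]
orientation: [-0.0, 0.709, 0.705, 0.0]
ft_force: [0.2, 0.3, 0.8]
grip_width: 1.0
```

```bash
python3 -c "
from h import *
print(ctrl.read_state()['tool_pos'])
snap('wrist','w1')
go(.417,.02,.03,89.5)"
```

```text
[0.42053892 0.01927102 0.20075764]
[ -0.   -4.  170.9] [ 0.  -0.1  0.3]
```

View pics/w1.png

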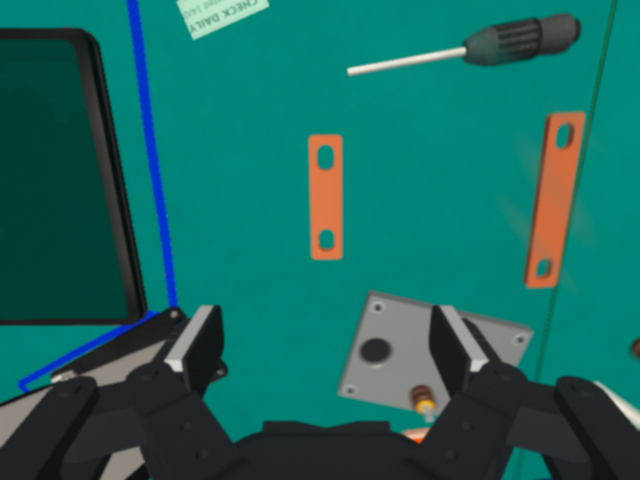

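The wrist view shows the short link at (326,197), the long one at (556,200) and part of the base with a socket at (376,350).

```bash
cat >> h.py <<'E'
def seg(f,name,box,lo,hi,z):
    im=cv2.imread('pics/'+f+'.png');cm=load(f);hsv=cv2.cvtColor(im,cv2.COLOR_BGR2HSV)
    x0,y0,x1,y1=box;m=np.zeros(im.shape[:2],np.uint8);m[y0:y1,x0:x1]=cv2.inRange(hsv,lo,hi)[y0:y1,x0:x1]
    c=max(cv2.findContours(m,cv2.RETR_EXTERNAL,cv2.CHAIN_APPROX_NONE)[0],key=cv2.contourArea)
    r=cv2.minAreaRect((ray(c[:,0,:],cm,z)[:,:2]*1000).astype(np.float32));print(name,np.round(r[0],1),np.round(r[1],1),round(r[2],1))
E
python3 - <<'E'
from h import *
seg('w1','short',(295,120,360,275),(0,90,60),(25,255,255),.008)
seg('w1','long',(510,100,600,300),(0,120,60),(25,255,255),.008)
seg('w1','sock',(355,330,395,368),(0,0,0),(180,255,75),.014)
E
```

```text
short [415.   18.1] [119.5  29.8] 0.4
long [423.  235.5] [168.9  33.6] 2.5
sock [579.6  70.7] [30.6 28. ] 89.6
```

Call:
{"api": "move_arm", "payload": {"rows": [[[0,-0.005,0.025,0,0,0,0.4],[0,-0.005,0.05,0,0,0,0.4],[0,-0.005,0.08,0,0,0,0.4],[0,-0.005,0.11,0,0,0,0.4],[0,-0.005,0.14,0,0,0,0.4],[0,-0.005,0.16,0,0,0,0.4],[0,-0.005,0.17,0,0,0,0.4],[0,-0.005,0.17,0,0,0,0.4]]]}}

```text
time_s: 2.87
tool_pos: [0.4117, 0.0159, 0.029]
orientation: [-0.002, 0.713, 0.701, -0.002]
ft_force: [-0.3, -0.4, 0.8]
grip_width: 0.598
```

```bash
python3 -c "
from h import *
print(ctrl.read_state()['tool_pos'])
snap('wrist','w2')
go(.415,.0185,.001,90)"
```

```text
[0.41166749 0.01590114 0.02895484]
[ 2.7  2.2 29.3] [-0.2 -0.  -1. ]
```

View pics/w2.png

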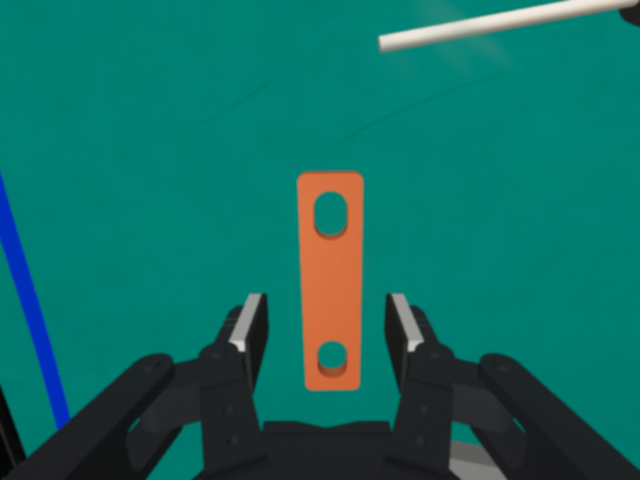

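Link is centred between the fingers, middle at (331,280).

Call:
{"api": "move_arm", "payload": {"rows": [[[0.0015,0.001,0.01,0,0,-1,0.4],[0.002,0.002,0.02,0,0,-1,0.4],[0.002,0.002,0.026,0,0,-1,0.4],[0.002,0.002,0.029,0,0,-1,0.4],[0.002,0.002,0.029,0,0,-1,0.4],[0.002,0.002,0.029,0,0,-1,0.4],[0.002,0.002,0.029,0,0,-1,0.4],[0.002,0.002,0.029,0,0,-1,0.4]]]}}

```text
time_s: 3.58
tool_pos: [0.4171, 0.0179, 0.0028]
orientation: [0.0, 0.707, 0.708, 0.0]
ft_force: [-0.1, -0.2, -0.3]
grip_width: 0.599
```

Call:
{"api": "move_arm", "payload": {"rows": [[[0,0,0,0,0,0,0.6],[0,0,0,0,0,0,0.8],[0,0,0,0,0,0,1],[0,0,0,0,0,0,1],[0,0,0,0,0,0,1],[0,0,0,0,0,0,1],[0,0,0,0,0,0,1],[0,0,0,0,0,0,1]]]}}

```text
time_s: 4.25
tool_pos: [0.4169, 0.0182, 0.0029]
orientation: [0.0, 0.706, 0.708, 0.0]
ft_force: [-0.8, 0.4, 7.3]
grip_width: 0.325
```

Call:
{"api": "move_arm", "payload": {"rows": [[[0,0,-0.01,0,0,0,1],[0,0,-0.025,0,0,0,1],[0,0,-0.045,0,0,0,1],[0,0,-0.065,0,0,0,1],[0,0,-0.085,0,0,0,1],[0,0,-0.1,0,0,0,1],[0,0,-0.1,0,0,0,1],[0,0,-0.1,0,0,0,1]]]}}

```text
time_s: 4.92
tool_pos: [0.4172, 0.018, 0.1025]
orientation: [0.001, 0.706, 0.708, 0.0]
ft_force: [0.0, -0.3, -2.7]
grip_width: 0.321
```

```bash
python3 -c "
from h import *
print(ctrl.read_state()['tool_pos'])
snap('wrist','w3');snap('top','top3')"
```

```text
[0.41723924 0.01796425 0.102507  ]
```

View pics/w3.png

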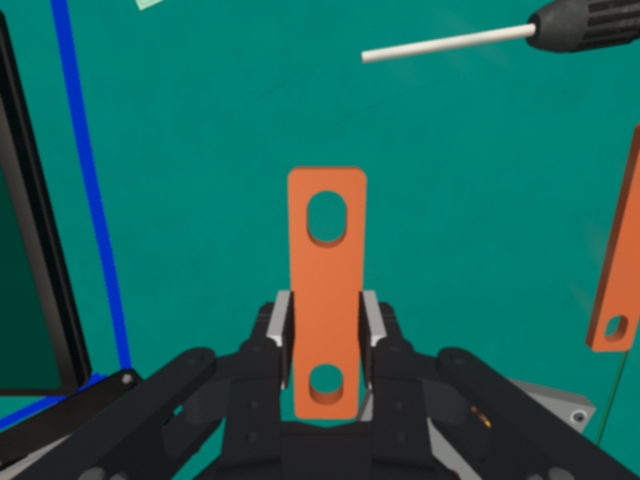

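The link is held squarely between its slots; ends at rows 167 and 418.

```bash
python3 - <<'E'
from h import *
seg('w3','short in hand',(280,150,375,440),(0,90,60),(25,255,255),.1075)
r=ray([(327,167),(327,418)],load('w3'),.1075);print(r,r.mean(0))
go(.55,.12,.2,75)
E
```

```text
short in hand [415.5  17.3] [121.4  31. ] 0.1
[[0.35479532 0.01755355 0.1075    ]
 [0.47614851 0.01787123 0.1075    ]] [0.41547191 0.01771239 0.1075    ]
[101.7 134.3 -99.1] [-0.1  0.  15.1]
```

Call:
{"api": "move_arm", "payload": {"rows": [[[0.01,0.013,-0.012,0,0,2,1],[0.025,0.033,-0.025,0,0,4,1],[0.042,0.055,-0.042,0,0,6,1],[0.059,0.078,-0.06,0,0,8,1],[0.076,0.1,-0.075,0,0,10,1],[0.091,0.12,-0.09,0,0,12,1],[0.099,0.13,-0.098,0,0,14,1],[0.102,0.134,-0.1,0,0,15,1]]]}}

```text
time_s: 5.68
tool_pos: [0.5523, 0.1216, 0.2019]
orientation: [0.0, 0.793, 0.61, 0.0]
ft_force: [0.2, 0.5, -2.4]
grip_width: 0.32
```

Call:
{"api": "move_arm", "payload": {"rows": [[[0,0,0,0,0,0,1],[0,0,0,0,0,0,1],[0,0,0,0,0,0,1],[0,0,0,0,0,0,1],[0,0,0,0,0,0,1],[0,0,0,0,0,0,1],[0,0,0,0,0,0,1],[0,0,0,0,0,0,1]]]}}

```text
time_s: 6.35
tool_pos: [0.5503, 0.1201, 0.2023]
orientation: [0.0, 0.793, 0.609, -0.0]
ft_force: [-0.3, -0.5, -1.7]
grip_width: 0.326
```

```bash
python3 -c "
from h import *
print(ctrl.read_state()['tool_pos'])
snap('wrist','w4')"
```

```text
[0.55032806 0.12010583 0.20232806]
```

View pics/w4.png

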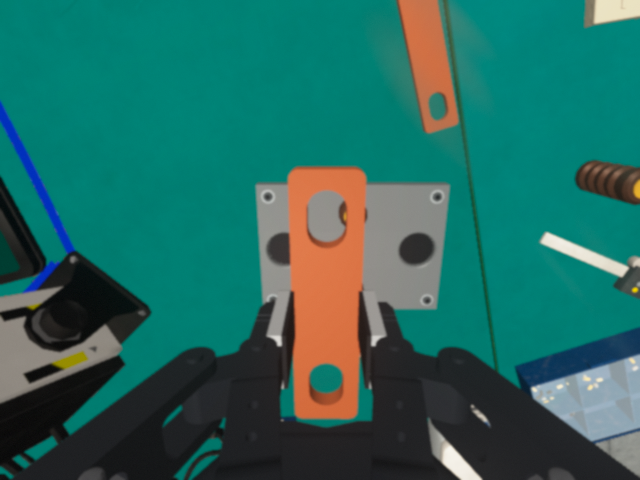

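```bash
python3 - <<'E'
from h import *
cm=load('w4')
im=cv2.imread('pics/w4.png');hsv=cv2.cvtColor(im,cv2.COLOR_BGR2HSV);m=cv2.inRange(hsv,(0,0,80),(180,60,255))
m[:175]=0;m[320:]=0;m[:,:245]=0;m[:,460:]=0
pts=np.argwhere(m)[:,::-1]
P=ray(pts,cm,.014)[:,:2]*1000; c=cv2.minAreaRect(P.astype(np.float32));print(c)
C=ray([(257,184),(450,184),(438,309)],cm,.014)*1000;print(C,(C[0]+C[2])/2)
for b in((395,228,440,268),(262,228,286,268)): seg('w4','sock',b,(0,0,0),(180,255,75),.014)
seg('w4','long',(390,0,470,140),(0,90,60),(25,255,255),.008)
E
```

```text
((600.8265991210938, 131.11697387695312), (179.58419799804688, 151.19227600097656), 75.12237548828125)
[[513.09606612  63.04609971  14.        ]
 [559.13045553 236.04142901  14.        ]
 [686.10954206 204.01845985  14.        ]] [599.60280409 133.53227978  14.        ]
sock [613.9 194.1] [31.1 32.8] 13.8
sock [578.6  61.5] [16.8 30.5] 73.0
long [454.3 236.2] [109.3  31.4] 1.8
```

```bash
python3 -c "
from h import *
go(.6013,.133,.065,75.1)"
```

```text
[ 25.5  45.8 137.4] [ 0.  0. -0.]
```

Call:
{"api": "move_arm", "payload": {"rows": [[[0.004,0.008,0.012,0,0,0,1],[0.01,0.018,0.03,0,0,0,1],[0.015,0.028,0.055,0,0,0,1],[0.02,0.037,0.08,0,0,0,1],[0.024,0.043,0.105,0,0,0,1],[0.0255,0.0458,0.125,0,0,0,1],[0.0255,0.0458,0.1374,0,0,0,1],[0.0255,0.0458,0.1374,0,0,0,1]]]}}

```text
time_s: 7.07
tool_pos: [0.5988, 0.133, 0.0601]
orientation: [-0.002, 0.793, 0.609, -0.003]
ft_force: [-0.1, -0.3, -2.7]
grip_width: 0.321
```

Call:
{"api": "move_arm", "payload": {"rows": [[[0,0,0,0,0,0,1],[0,0,0,0,0,0,1],[0,0,0,0,0,0,1],[0,0,0,0,0,0,1],[0,0,0,0,0,0,1],[0,0,0,0,0,0,1],[0,0,0,0,0,0,1],[0,0,0,0,0,0,1]]]}}

```text
time_s: 7.73
tool_pos: [0.6014, 0.1331, 0.0651]
orientation: [0.0, 0.793, 0.609, 0.0]
ft_force: [-0.0, 0.9, -1.6]
grip_width: 0.323
```

```bash
python3 -c "
from h import *
go(.6013,.133,.037,75.1)
snap('wrist','w5')"
```

```text
[-0.1 -0.1 28.1] [ 0. -0. -0.]
```

View pics/w5.png

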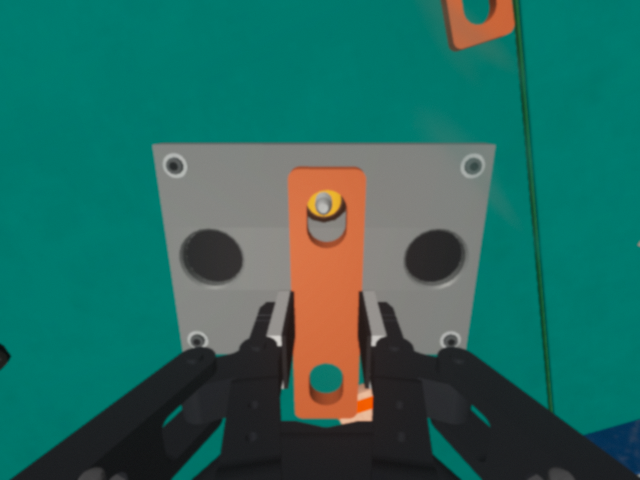

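```bash
python3 - <<'E'
from h import *
cm=load('w5')
print(ray([(153,144),(496,144)],cm,.014)*1000,ray([(212,257),(435,257)],cm,.0125)*1000,ray((324,205),cm,.045)*1000)
y=np.radians(75.1);ya=np.array([np.cos(y),np.sin(y)]);xa=np.array([ya[1],-ya[0]]);c=np.array([599.7,133.4])
print('pred corners',c-65*xa-90*ya,c-65*xa+90*ya,'sock',c-65*ya,c+65*ya,'stud',c-40*xa)
E
```

```text
[[513.22479732  61.8727291   14.        ]
 [559.57617457 236.09200081  14.        ]] [[581.68698173  68.62512996  12.5       ]
 [615.25659209 194.93451585  12.5       ]] [[560.96417553 142.35622691  45.        ]]
pred corners [513.74360346  63.13978442] [560.02750623 237.08747869] sock [582.98636844  70.58555484] [616.41363156 196.21444516] stud [561.04495683 143.68531173]
```

Stud at (324,203) sits inside the near slot, and the base axis is at column ~324. I'll shift about 1.5 mm and lower.

Call:
{"api": "move_arm", "payload": {"rows": [[[-0.0015,0,0.003,0,0,0,1],[-0.0015,0,0.007,0,0,0,1],[-0.0015,0,0.012,0,0,0,1],[-0.0015,0,0.017,0,0,0,1],[-0.0015,0,0.022,0,0,0,1],[-0.0015,0,0.025,0,0,0,1],[-0.0015,0,0.026,0,0,0,1],[-0.0015,0,0.026,0,0,0,1]]]}}

```text
time_s: 8.45
tool_pos: [0.6005, 0.1316, 0.0383]
orientation: [-0.0, 0.793, 0.609, -0.0]
ft_force: [-0.8, -0.4, -1.5]
grip_width: 0.324
```

Call:
{"api": "move_arm", "payload": {"rows": [[[0,0,0.001,0,0,0,1],[0,0,0.002,0,0,0,1],[0,0,0.0025,0,0,0,1],[0,0,0.0025,0,0,0,1],[0,0,0.0025,0,0,0,1],[0,0,0.0025,0,0,0,1],[0,0,0.0025,0,0,0,1],[0,0,0.0025,0,0,0,1]]]}}

```text
time_s: 9.12
tool_pos: [0.6013, 0.1317, 0.037]
orientation: [0.0, 0.793, 0.609, 0.0]
ft_force: [-2.1, 0.2, 5.3]
grip_width: 0.326
```

Call:
{"api": "move_arm", "payload": {"rows": [[[0,0,-0.001,0,0,0,0.9],[0,0,-0.001,0,0,0,0.7],[0,0,-0.001,0,0,0,0.4],[0,0,-0.001,0,0,0,0.3],[0,0,-0.01,0,0,0,0.3],[0,0,-0.03,0,0,0,0.3],[0,0,-0.06,0,0,0,0.3],[0,0,-0.09,0,0,0,0.3]]]}}

```text
time_s: 9.78
tool_pos: [0.6, 0.1316, 0.1271]
orientation: [-0.0, 0.793, 0.609, -0.001]
ft_force: [1.0, 0.9, 0.4]
grip_width: 0.696
```

```bash
python3 -c "
from h import *
snap('wrist','w6')
go(.44,.392,.1,84.4)"
```

```text
[ 208.9 -225.8   33.5] [ 0.5 -0.1 -9.3]
```

View pics/w6.png

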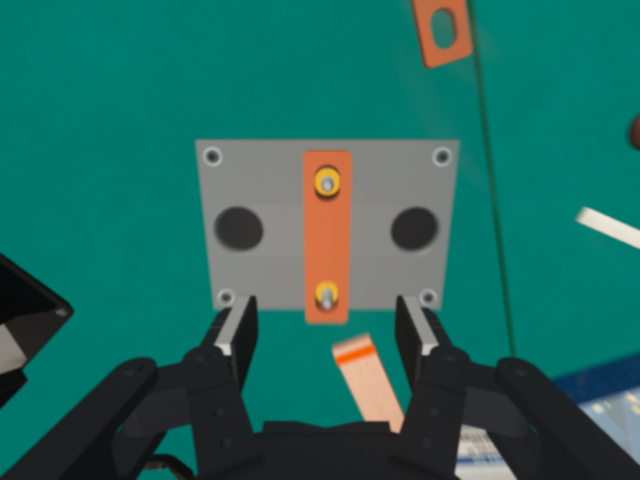

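The short link sits over both studs (328,183 and 327,298) and looks level. Next is the saddle.

```bash
python3 - <<'E'
from h import *
cm=load('w6')
C=ray([(195,140),(459,140),(443,310),(213,310)],cm,.014)*1000;print(C[:,:2],C.mean(0));d=C[1]-C[0]+C[2]-C[3];print(np.degrees(np.arctan2(d[1],d[0])))
L=ray([(304,152),(351,152),(349,324),(306,324)],cm,.042)*1000;print(L.mean(0))
S=ray([(240,228.5),(415,228.5)],cm,.012)*1000;print(S,S.mean(0))
E
```

```text
[[513.2779262   60.17819743]
 [560.17766082 236.4706885 ]
 [688.95203493 204.75816259]
 [641.40952016  25.42552117]] [600.95428553 131.70814242  14.        ]
75.12742973176775
[601.46379824 131.53182351  42.        ]
[[582.32587238  68.52646358  12.        ]
 [616.13065627 195.80950265  12.        ]] [599.22826433 132.16798311  12.        ]
```

Call:
{"api": "move_arm", "payload": {"rows": [[[0.02,-0.022,0,0,0,-1,0.2],[0.05,-0.055,0,0,0,-2,0.2],[0.085,-0.09,0,0,0,-4,0.2],[0.12,-0.13,0,0,0,-6,0.2],[0.155,-0.168,0,0,0,-8,0.2],[0.185,-0.2,0,0,0,-9,0.2],[0.203,-0.22,0,0,0,-9.3,0.2],[0.209,-0.226,0,0,0,-9.3,0.2]]]}}

```text
time_s: 10.5
tool_pos: [0.434, 0.3947, 0.1272]
orientation: [-0.001, 0.74, 0.673, 0.001]
ft_force: [-0.1, 0.1, 1.2]
grip_width: 0.8
```

Call:
{"api": "move_arm", "payload": {"rows": [[[0,0,0,0,0,0,0.2],[0,0,0,0,0,0,0.2],[0,0,0,0,0,0,0.2],[0,0,0,0,0,0,0.2],[0,0,0,0,0,0,0.2],[0,0,0,0,0,0,0.2],[0,0,0,0,0,0,0.2],[0,0,0,0,0,0,0.2]]]}}

```text
time_s: 11.17
tool_pos: [0.4367, 0.3912, 0.1263]
orientation: [0.0, 0.741, 0.671, -0.0]
ft_force: [0.2, 0.7, 0.1]
grip_width: 0.801
```

```bash
python3 -c "
from h import *
snap('wrist','w7')
seg('w7','saddle',(240,150,410,400),(10,0,150),(45,110,255),.013)
go(.44,.392,.02,84.4)"
```

```text
saddle [440.3 393. ] [43.9 41.1] 84.3
[  1.    3.4 106.3] [-0.  0. -0.]
```

View pics/w7.png

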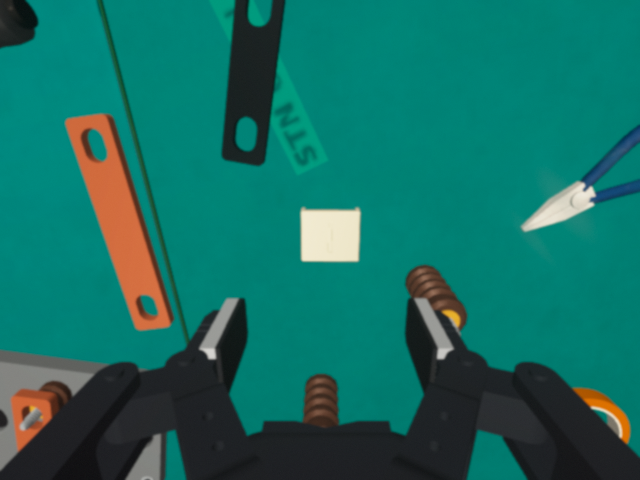

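Saddle at (330,235), and the fingers clear the insulators, so I descend.

Call:
{"api": "move_arm", "payload": {"rows": [[[0.001,0.0015,0.012,0,0,0,0.2],[0.002,0.0034,0.035,0,0,0,0.2],[0.002,0.0034,0.06,0,0,0,0.2],[0.002,0.0034,0.085,0,0,0,0.2],[0.002,0.0034,0.105,0,0,0,0.2],[0.002,0.0034,0.117,0,0,0,0.2],[0.002,0.0034,0.121,0,0,0,0.2],[0.002,0.0034,0.123,0,0,0,0.2]]]}}

```text
time_s: 11.88
tool_pos: [0.4392, 0.3929, 0.0024]
orientation: [-0.0, 0.741, 0.672, -0.001]
ft_force: [-0.5, -1.2, 0.6]
grip_width: 0.802
```

Call:
{"api": "move_arm", "payload": {"rows": [[[0,0,0,0,0,0,0.2],[0,0,0,0,0,0,0.2],[0,0,0,0,0,0,0.35],[0,0,0,0,0,0,0.5],[0,0,0,0,0,0,0.8],[0,0,0,0,0,0,1],[0,0,0,0,0,0,1],[0,0,0,0,0,0,1]]]}}

```text
time_s: 12.55
tool_pos: [0.4409, 0.3942, 0.0049]
orientation: [0.0, 0.741, 0.672, 0.001]
ft_force: [-0.5, -0.3, 6.2]
grip_width: 0.494
```

Call:
{"api": "move_arm", "payload": {"rows": [[[0,0,0,0,0,0,1],[0,0,-0.01,0,0,0,1],[0,0,-0.03,0,0,0,1],[0,0,-0.055,0,0,0,1],[0,0,-0.08,0,0,0,1],[0,0,-0.1,0,0,0,1],[0,0,-0.11,0,0,0,1],[0,0,-0.11,0,0,0,1]]]}}

```text
time_s: 13.22
tool_pos: [0.4415, 0.3947, 0.1165]
orientation: [0.0, 0.741, 0.672, 0.003]
ft_force: [0.5, -0.2, 0.3]
grip_width: 0.491
```

```bash
python3 -c "
from h import *
st=ctrl.read_state();print(st['tool_pos'])
snap('wrist','w8')
seg('w8','saddle',(250,200,390,480),(10,0,150),(45,110,255),st['tool_pos'][2]+.01)
im=cv2.imread('pics/w8.png');cv2.imwrite('pics/w8c.png',im[200:440,200:460])
go(.5993,.132,.11,75.1)"
```

```text
[0.44151597 0.39466832 0.11652067]
saddle [439.6 394.2] [43.  43.5] 84.3
[-245.3  183.5    4.5] [ 0.1 -0.1  9.3]
```

View pics/w8c.png

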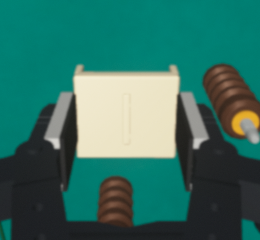

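Saddle held level between the fingers. Moving it over the link.

Call:
{"api": "move_arm", "payload": {"rows": [[[-0.012,0.009,0,0,0,0,1],[-0.032,0.024,0,0,0,1,1],[-0.06,0.045,0,0,0,2,1],[-0.092,0.069,0,0,0,3,1],[-0.125,0.094,0,0,0,5,1],[-0.158,0.118,0,0,0,6,1],[-0.188,0.141,0,0,0,7,1],[-0.213,0.16,0,0,0,8,1]]]}}

```text
time_s: 13.93
tool_pos: [0.578, 0.1629, 0.1112]
orientation: [-0.0, 0.787, 0.617, -0.002]
ft_force: [0.6, 0.1, -0.1]
grip_width: 0.491
```

Call:
{"api": "move_arm", "payload": {"rows": [[[-0.018,0.012,0,0,0,1.3,1],[-0.026,0.018,0,0,0,1.3,1],[-0.03,0.02,0,0,0,1.3,1],[-0.03,0.02,0,0,0,1.3,1],[-0.03,0.02,0,0,0,1.3,1],[-0.03,0.02,0,0,0,1.3,1],[-0.03,0.02,0,0,0,1.3,1],[-0.03,0.02,0,0,0,1.3,1]]]}}

```text
time_s: 14.6
tool_pos: [0.5902, 0.1331, 0.1135]
orientation: [-0.0, 0.792, 0.61, 0.0]
ft_force: [0.7, 0.4, -0.4]
grip_width: 0.491
```

```bash
python3 -c "
from h import *
st=ctrl.read_state();print(st['tool_pos'],st['orientation'])
go(.6005,.1318,.055,75.1)"
```

```text
[0.59023181 0.13311061 0.11345564] [-2.85119816e-05  7.92271116e-01  6.10169221e-01  2.28795349e-05]
[ 1.4 10.3 58.5] [-0.  -0.   0.1]
```

Call:
{"api": "move_arm", "payload": {"rows": [[[0.0007,0.005,0.006,0,0,0,1],[0.0014,0.0103,0.015,0,0,0,1],[0.0014,0.0103,0.027,0,0,0,1],[0.0014,0.0103,0.039,0,0,0,1],[0.0014,0.0103,0.049,0,0,0,1],[0.0014,0.0103,0.056,0,0,0,1],[0.0014,0.0103,0.0585,0,0,0,1],[0.0014,0.0103,0.0585,0,0,0,1]]]}}

```text
time_s: 15.27
tool_pos: [0.6003, 0.1306, 0.0538]
orientation: [-0.0, 0.793, 0.609, -0.001]
ft_force: [-0.8, 0.7, 1.0]
grip_width: 0.493
```

```bash
python3 -c "
from h import *
st=ctrl.read_state();print(st['tool_pos'],st['orientation'])
snap('wrist','w9')
im=cv2.imread('pics/w9.png');cv2.imwrite('pics/w9c.png',im[120:440,140:500])
go(.6005,.1318,.0415,75.1)"
```

```text
[0.60034955 0.13058159 0.05378765] [-4.19645460e-04  7.92820265e-01  6.09454877e-01 -7.76846467e-04]
[ 1.  -0.7 13.1] [-0.  0. -0.]
```

View pics/w9c.png

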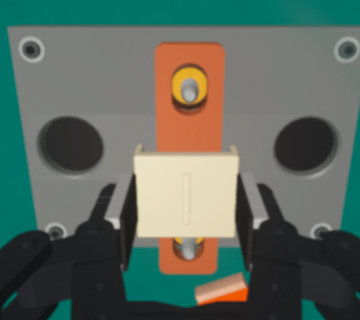

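Saddle is centred over the link (columns 187 vs 188). Lowering.

Call:
{"api": "move_arm", "payload": {"rows": [[[0.001,-0.0005,0.002,0,0,0,1],[0.001,-0.0005,0.005,0,0,0,1],[0.001,-0.0005,0.008,0,0,0,1],[0.001,-0.0005,0.011,0,0,0,1],[0.001,-0.0005,0.012,0,0,0,1],[0.001,-0.0005,0.012,0,0,0,1],[0.001,-0.0005,0.012,0,0,0,1],[0.001,-0.0005,0.012,0,0,0,1]]]}}

```text
time_s: 15.98
tool_pos: [0.6009, 0.1317, 0.043]
orientation: [0.0, 0.793, 0.609, 0.0]
ft_force: [-0.2, 0.9, 0.0]
grip_width: 0.493
```

Call:
{"api": "move_arm", "payload": {"rows": [[[0,0,0.001,0,0,0,1],[0,0,0.002,0,0,0,1],[0,0,0.002,0,0,0,1],[0,0,0.002,0,0,0,1],[0,0,0.002,0,0,0,1],[0,0,0.002,0,0,0,1],[0,0,0.002,0,0,0,1],[0,0,0.002,0,0,0,1]]]}}

```text
time_s: 16.65
tool_pos: [0.6008, 0.1317, 0.0409]
orientation: [0.0, 0.793, 0.609, 0.0]
ft_force: [-0.1, -0.2, -0.0]
grip_width: 0.489
```

Call:
{"api": "move_arm", "payload": {"rows": [[[0,0,0.001,0,0,0,1],[0,0,0.002,0,0,0,1],[0,0,0.002,0,0,0,1],[0,0,0.002,0,0,0,1],[0,0,0.002,0,0,0,1],[0,0,0.002,0,0,0,1],[0,0,0.002,0,0,0,1],[0,0,0.002,0,0,0,1]]]}}

```text
time_s: 17.32
tool_pos: [0.601, 0.1318, 0.0399]
orientation: [0.0, 0.793, 0.609, 0.0]
ft_force: [-2.1, -0.1, 5.6]
grip_width: 0.49
```

Call:
{"api": "move_arm", "payload": {"rows": [[[0,0,-0.001,0,0,0,0.8],[0,0,-0.001,0,0,0,0.5],[0,0,-0.001,0,0,0,0.25],[0,0,-0.001,0,0,0,0.25],[0,0,-0.01,0,0,0,0.25],[0,0,-0.03,0,0,0,0.25],[0,0,-0.06,0,0,0,0.25],[0,0,-0.1,0,0,0,0.25]]]}}

```text
time_s: 17.98
tool_pos: [0.5983, 0.1315, 0.1376]
orientation: [-0.002, 0.793, 0.609, -0.003]
ft_force: [0.3, 0.4, 0.4]
grip_width: 0.75
```

```bash
python3 -c "
from h import *
st=ctrl.read_state();print(st['tool_pos'],st['orientation'])
snap('wrist','w10')
go(.5867,.370,.16,164)"
```

```text
[0.59830999 0.13146391 0.13758472] [-0.00150924  0.79282431  0.60944276 -0.00261873]
[225.4 -77.7 -11.5] [  0.6   0.2 -88.9]
```

Call:
{"api": "move_arm", "payload": {"rows": [[[0.01,-0.003,-0.005,0,0,-7,0.3],[0.03,-0.01,-0.01,0,0,-14,0.3],[0.055,-0.019,-0.015,0,0,-21,0.3],[0.08,-0.028,-0.02,0,0,-28,0.3],[0.11,-0.038,-0.02,0,0,-35,0.3],[0.14,-0.048,-0.02,0,0,-42,0.3],[0.165,-0.057,-0.02,0,0,-49,0.3],[0.185,-0.064,-0.02,0,0,-56,0.3]]]}}

```text
time_s: 18.7
tool_pos: [0.5861, 0.3294, 0.1595]
orientation: [0.0, 0.411, 0.912, 0.001]
ft_force: [0.3, -0.7, 0.5]
grip_width: 0.697
```

```bash
python3 -c "
from h import *
st=ctrl.read_state();print(st['tool_pos'],st['orientation'])
go(.5867,.370,.16,164)"
```

```text
[0.58614349 0.32939364 0.15949257] [2.06937821e-04 4.10500370e-01 9.11860254e-01 5.29653854e-04]
[30.  27.3 -0.5] [  0.1   0.  -32.5]
```

Call:
{"api": "move_arm", "payload": {"rows": [[[0.007,0.007,0,0,0,-7,0.3],[0.014,0.013,0,0,0,-14,0.3],[0.021,0.019,0,0,0,-21,0.3],[0.026,0.024,0,0,0,-28,0.3],[0.03,0.027,0,0,0,-32.5,0.3],[0.03,0.027,0,0,0,-32.5,0.3],[0.03,0.027,0,0,0,-32.5,0.3],[0.03,0.027,0,0,0,-32.5,0.3]]]}}

```text
time_s: 19.37
tool_pos: [0.5872, 0.3671, 0.1591]
orientation: [0.0, 0.144, 0.99, -0.0]
ft_force: [0.1, -0.3, -0.2]
grip_width: 0.699
```

```bash
cat >> h.py <<'E'
def collar(f,z=.0625,box=(230,100,430,420)):
    im=cv2.imread('pics/'+f+'.png');hsv=cv2.cvtColor(im,cv2.COLOR_BGR2HSV);m=cv2.inRange(hsv,(15,120,150),(35,255,255))
    k=np.zeros_like(m);x0,y0,x1,y1=box;k[y0:y1,x0:x1]=255;m&=k
    for c in cv2.findContours(m,cv2.RETR_EXTERNAL,cv2.CHAIN_APPROX_NONE)[0]:
        if cv2.contourArea(c)>40:
            q,r=cv2.minEnclosingCircle(c);print('collar px',np.round(q,1),round(r,1),'world',np.round(ray(q,load(f),z)*1000,1))
E
python3 -c "
from h import *
st=ctrl.read_state();print(st['tool_pos'],st['orientation'])
snap('wrist','w11');collar('w11',box=(0,0,640,480))
go(.5867,.370,.021,164)"
```

```text
[0.58718208 0.36706687 0.15910996] [ 1.52754683e-04  1.43599552e-01  9.89635862e-01 -8.01004949e-05]
collar px [326. 419.] 36.0 world [[633.6 521.3  62.5]]
collar px [483.4 321.2] 11.8 world [[491.4 464.8  62.5]]
collar px [326. 244.] 12.4 world [[588.9 370.6  62.5]]
[  1.4   2.8 138.1] [-0.   0.  -0.5]
```

Call:
{"api": "move_arm", "payload": {"rows": [[[-0.0005,0.002,0.012,0,0,0,0.3],[-0.0007,0.0038,0.032,0,0,0,0.3],[-0.0007,0.0038,0.058,0,0,0,0.3],[-0.0007,0.0038,0.085,0,0,0,0.3],[-0.0007,0.0038,0.11,0,0,0,0.3],[-0.0007,0.0038,0.128,0,0,0,0.3],[-0.0007,0.0038,0.138,0,0,0,0.3],[-0.0007,0.0038,0.138,0,0,0,0.3]]]}}

```text
time_s: 20.08
tool_pos: [0.5865, 0.3693, 0.0171]
orientation: [-0.002, 0.143, 0.99, -0.002]
ft_force: [0.1, -0.5, -0.7]
grip_width: 0.701
```

Call:
{"api": "move_arm", "payload": {"rows": [[[0,0,0,0,0,0,0.3],[0,0,0,0,0,0,0.3],[0,0,0,0,0,0,0.45],[0,0,0,0,0,0,0.6],[0,0,0,0,0,0,0.8],[0,0,0,0,0,0,1],[0,0,0,0,0,0,1],[0,0,0,0,0,0,1]]]}}

```text
time_s: 20.75
tool_pos: [0.5899, 0.3714, 0.0225]
orientation: [0.001, 0.143, 0.99, 0.001]
ft_force: [-0.7, 0.3, 6.1]
grip_width: 0.339
```

```bash
python3 -c "
from h import *
st=ctrl.read_state();print(st['tool_pos'],st['orientation'])
snap('wrist','w12');collar('w12')
go(.6163,.1956,.14,165.1)"
```

```text
[0.58991729 0.37142476 0.02253861] [1.18883222e-03 1.42612088e-01 9.89777595e-01 8.31008387e-04]
collar px [326. 365.] 25.1 world [[590.4 370.7  62.5]]
[ -75.2 -161.  -117.7] [ 0.1  0.1 -1.5]
```

Call:
{"api": "move_arm", "payload": {"rows": [[[0,0,-0.005,0,0,0,1],[0,0,-0.015,0,0,0,1],[0,0,-0.03,0,0,0,1],[0,0,-0.05,0,0,0,1],[0,0,-0.075,0,0,0,1],[0,0,-0.1,0,0,0,1],[0,0,-0.115,0,0,0,1],[0,0,-0.12,0,0,0,1]]]}}

```text
time_s: 21.47
tool_pos: [0.5905, 0.3716, 0.1451]
orientation: [0.002, 0.143, 0.99, 0.002]
ft_force: [0.0, 0.8, -1.8]
grip_width: 0.338
```

```bash
python3 - <<'E'
from h import *
for f,bs in(('w6',((205,195,270,262),(385,195,445,262))),('w10',((180,190,290,300),(370,190,480,300))),('w5',((170,215,252,300),(395,215,475,300)))):
  im=cv2.imread('pics/'+f+'.png');g=cv2.cvtColor(im,cv2.COLOR_BGR2GRAY)
  for x0,y0,x1,y1 in bs:
    s=g[y0:y1,x0:x1]; t,m=cv2.threshold(s,0,255,cv2.THRESH_BINARY_INV+cv2.THRESH_OTSU)
    c=max(cv2.findContours(m,cv2.RETR_EXTERNAL,cv2.CHAIN_APPROX_NONE)[0],key=cv2.contourArea)[:,0,:]+[x0,y0]
    P=(ray(c,load(f),.014)[:,:2]*1000).astype(np.float32);e=cv2.fitEllipse(P);print(f,t,np.round(e[0],1),np.round(e[1],1),np.round(cv2.minEnclosingCircle(P)[0],1))
go(.616,.1952,.145,165.1)
E
```

```text
w6 94.0 [581.9  67.9] [33.9 35.6] [582.1  67.9]
w6 87.0 [615.6 194.7] [32.9 34.9] [615.8 194.8]
w10 104.0 [596.3  23.4] [ 27.9 120.7] [587.   23.7]
w10 99.0 [649.9 228.5] [ 30.8 118.7] [642.5 232.7]
w5 93.0 [581.   68.8] [33.5 35.7] [581.4  68.7]
w5 85.0 [614.1 194.3] [32.  34.7] [614.5 194.2]
[ -74.3 -162.    -0.2] [ 0.2  0.2 -1.5]
```

Call:
{"api": "move_arm", "payload": {"rows": [[[-0.005,-0.01,0,0,0,0,1],[-0.014,-0.03,0,0,0,-0.5,1],[-0.026,-0.057,0,0,0,-1,1],[-0.04,-0.088,0,0,0,-1.5,1],[-0.053,-0.118,0,0,0,-1.5,1],[-0.065,-0.143,0,0.1,0.1,-1.5,1],[-0.072,-0.157,0,0.2,0.2,-1.5,1],[-0.074,-0.162,0,0.2,0.2,-1.5,1]]]}}

```text
time_s: 22.13
tool_pos: [0.6136, 0.1912, 0.1394]
orientation: [-0.003, 0.131, 0.991, -0.002]
ft_force: [0.2, 0.2, -1.2]
grip_width: 0.338
```

Call:
{"api": "move_arm", "payload": {"rows": [[[0,0,0.01,0,0,0,1],[0,0,0.025,0,0,0,1],[0,0,0.045,0,0,0,1],[0,0,0.065,0,0,0,1],[0,0,0.085,0,0,0,1],[0,0,0.095,0,0,0,1],[0,0,0.098,0,0,0,1],[0,0,0.098,0,0,0,1]]]}}

```text
time_s: 22.8
tool_pos: [0.6124, 0.1951, 0.0415]
orientation: [-0.003, 0.129, 0.992, -0.002]
ft_force: [0.5, -0.5, -0.9]
grip_width: 0.337
```

```bash
python3 -c "
from h import *
st=ctrl.read_state();print(st['tool_pos'],st['orientation'],st['ft_force'])
snap('wrist','w13');collar('w13',z=st['tool_pos'][2]+.04)
go(.6154,.1952,.0295,165.1)"
```

```text
[0.61239074 0.19511988 0.04145978] [-0.00323339  0.12896744  0.99164192 -0.00180181] [ 0.49368447 -0.54639208 -0.91317516]
collar px [326.  364.5] 24.6 world [[613.2 194.3  81.5]]
collar px [415.6 160. ] 21.8 world [[570.8 133.9  81.5]]
collar px [231.5 160.5] 18.6 world [[621.4 120.6  81.5]]
[-1.9  0.7 13.3] [-0.2 -0.2  0.1]
```

View pics/w13.png

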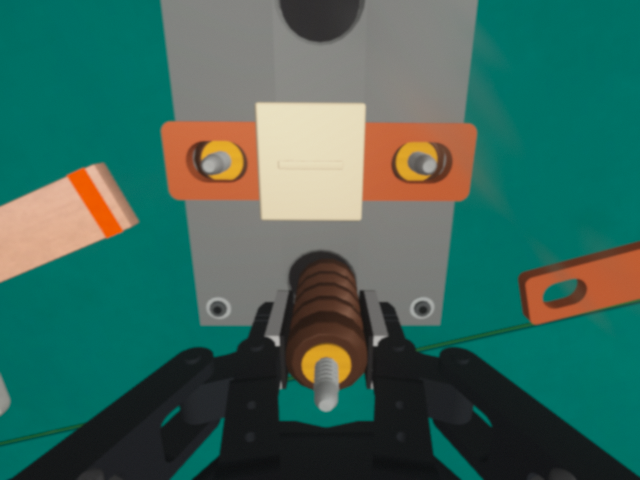

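Insulator is over the + socket: socket centred at column ~321–323, insulator axis at column 326. The saddle sits squarely on the link, and the black-copper blank is untouched.

```bash
python3 - <<'E'
from h import *
cm=load('w13');st=ctrl.read_state();Rt=q2R(st['orientation'])
im=cv2.imread('pics/w13.png');g=cv2.cvtColor(im,cv2.COLOR_BGR2GRAY)
print('col321',[int(v) for v in g[240:262,321]],[int(v) for v in g[318:332,290]], [int(v) for v in g[30:50,321]])
for n,p,z in(('rim top',(321,251),.014),('edge',(321,325.5),.014),('rim2 bottom',(321,43),.014),('rim L',(289,283),.014),('rim R',(357,283),.014),('base L',(196,290),.014),('base R',(445,290),.014),('saddle c',(311,161),.048)):
    print(n,np.round(1000*(ray(p,cm,z)[0]-st['tool_pos'])@Rt,1))
E
```

```text
col321 [124, 124, 123, 123, 124, 124, 122, 121, 115, 103, 81, 59, 44, 40, 40, 38, 39, 37, 38, 39, 37, 40] [28, 28, 29, 30, 32, 29, 32, 33, 34, 34, 33, 31, 30, 29] [49, 48, 48, 48, 50, 50, 48, 49, 49, 48, 52, 68, 91, 108, 116, 125, 132, 135, 136, 136]
rim top [ -2.1 -17.2  28.8]
edge [-2.3 26.1 28.7]
rim2 bottom [  -1.7 -111.8   29.2]
rim L [-18.9   0.6  28.7]
rim R [16.7  0.7 28.9]
base L [-67.9   4.5  28.5]
base R [63.3  4.9 29. ]
saddle c [ -5.3 -66.1  -5. ]
```

Call:
{"api": "move_arm", "payload": {"rows": [[[-0.001,0,0,0,0,0,1],[-0.001,0,0,0,0,0,1],[-0.001,0,0,0,0,0,1],[-0.001,0,0,0,0,0,1],[-0.001,0,0,0,0,0,1],[-0.001,0,0,0,0,0,1],[-0.001,0,0,0,0,0,1],[-0.001,0,0,0,0,0,1]]]}}

```text
time_s: 23.52
tool_pos: [0.6146, 0.1939, 0.0429]
orientation: [-0.002, 0.13, 0.992, -0.002]
ft_force: [-0.4, -0.7, -0.9]
grip_width: 0.342
```

```bash
python3 -c "
from h import *
st=ctrl.read_state();print(st['tool_pos'],st['orientation'],st['ft_force'])
go(.6153,.1953,.031,165.1)"
```

```text
[0.61463351 0.19392858 0.0428988 ] [-0.00196188  0.12970698  0.99154926 -0.00152132] [-0.43446176 -0.65426191 -0.91973231]
[-0.3  1.5 11.9] [-0.2 -0.2 -0. ]
```

Call:
{"api": "move_arm", "payload": {"rows": [[[-0.0003,0.0015,0,-0.2,-0.2,0,1],[-0.0003,0.0015,0.001,-0.2,-0.2,0,1],[-0.0003,0.0015,0.003,-0.2,-0.2,0,1],[-0.0003,0.0015,0.005,-0.2,-0.2,0,1],[-0.0003,0.0015,0.007,-0.2,-0.2,0,1],[-0.0003,0.0015,0.009,-0.2,-0.2,0,1],[-0.0003,0.0015,0.01,-0.2,-0.2,0,1],[-0.0003,0.0015,0.01,-0.2,-0.2,0,1]]]}}

```text
time_s: 24.18
tool_pos: [0.6149, 0.1952, 0.0324]
orientation: [-0.0, 0.13, 0.992, -0.0]
ft_force: [-0.5, -0.5, -0.7]
grip_width: 0.338
```

Call:
{"api": "move_arm", "payload": {"rows": [[[0,0,0.001,0,0,0,1],[0,0,0.002,0,0,0,1],[0,0,0.003,0,0,0,1],[0,0,0.004,0,0,0,1],[0,0,0.004,0,0,0,1],[0,0,0.004,0,0,0,1],[0,0,0.004,0,0,0,1],[0,0,0.004,0,0,0,1]]]}}

```text
time_s: 24.85
tool_pos: [0.6154, 0.1954, 0.0295]
orientation: [0.0, 0.13, 0.992, 0.0]
ft_force: [-2.0, -0.2, 5.1]
grip_width: 0.339
```

Seated exactly at the predicted height. Releasing, and on to insulator B.

Call:
{"api": "move_arm", "payload": {"rows": [[[0,0,-0.001,0,0,0,0.9],[0,0,-0.001,0,0,0,0.7],[0,0,-0.001,0,0,0,0.5],[0,0,-0.001,0,0,0,0.3],[0,0,-0.01,0,0,0,0.3],[0,0,-0.035,0,0,0,0.3],[0,0,-0.07,0,0,0,0.3],[0,0,-0.105,0,0,0,0.3]]]}}

```text
time_s: 25.52
tool_pos: [0.6142, 0.1951, 0.1345]
orientation: [-0.001, 0.13, 0.992, -0.0]
ft_force: [0.6, 0.2, 0.5]
grip_width: 0.7
```

Call:
{"api": "move_arm", "payload": {"rows": [[[0,0,-0.02,0,0,0,0.3],[0,0,-0.025,0,0,0,0.3],[0,0,-0.025,0,0,0,0.3],[0,0,-0.025,0,0,0,0.3],[0,0,-0.025,0,0,0,0.3],[0,0,-0.025,0,0,0,0.3],[0,0,-0.025,0,0,0,0.3],[0,0,-0.025,0,0,0,0.3]]]}}

```text
time_s: 26.18
tool_pos: [0.6145, 0.1952, 0.1576]
orientation: [-0.001, 0.13, 0.992, -0.0]
ft_force: [0.1, -0.1, -0.0]
grip_width: 0.703
```

```bash
python3 -c "
from h import *
st=ctrl.read_state();print(st['tool_pos'],st['orientation'],st['ft_force'])
snap('wrist','w14');collar('w14',z=.069)
go(.4914,.4648,.16,165.1)"
```

```text
[0.61454414 0.19519011 0.1575773 ] [-1.07356529e-03  1.29695728e-01  9.91553181e-01 -3.94242184e-04] [ 0.12653494 -0.14573937 -0.03166695]
collar px [325. 242.] 12.6 world [[615.5 194.4  69. ]]
collar px [381. 141.] 12.8 world [[564.4 138.8  69. ]]
collar px [268.9 140.9] 12.9 world [[632.1 120.7  69. ]]
[188.6 228.8  -2. ] [-0.  -0.1 -0. ]
```

Call:
{"api": "move_arm", "payload": {"rows": [[[0.02,0.024,0,0,0,0,0.3],[0.045,0.055,0,0,0,0,0.3],[0.07,0.085,0,0,0,0,0.3],[0.095,0.115,0,0,0,0,0.3],[0.12,0.145,0,0,0,0,0.3],[0.145,0.175,0,0,0,0,0.3],[0.17,0.206,0,0,0,0,0.3],[0.1886,0.2288,0,0,0,0,0.3]]]}}

```text
time_s: 26.9
tool_pos: [0.4899, 0.4678, 0.1586]
orientation: [-0.0, 0.129, 0.992, 0.0]
ft_force: [0.4, -0.3, 0.0]
grip_width: 0.698
```

Call:
{"api": "move_arm", "payload": {"rows": [[[0,0,0,0,0,0,0.3],[0,0,0,0,0,0,0.3],[0,0,0,0,0,0,0.3],[0,0,0,0,0,0,0.3],[0,0,0,0,0,0,0.3],[0,0,0,0,0,0,0.3],[0,0,0,0,0,0,0.3],[0,0,0,0,0,0,0.3]]]}}

```text
time_s: 27.57
tool_pos: [0.4923, 0.4644, 0.159]
orientation: [0.0, 0.13, 0.991, 0.0]
ft_force: [0.4, -0.2, -0.2]
grip_width: 0.694
```

```bash
python3 -c "
from h import *
st=ctrl.read_state();print(st['tool_pos'],st['orientation'],st['ft_force'])
snap('wrist','w15');collar('w15',z=.062)
go(.4914,.4648,.021,165.1)"
```

```text
[0.49230242 0.46436352 0.15895516] [3.01969879e-05 1.30198624e-01 9.91487931e-01 2.02124860e-05] [ 0.42527976 -0.16084243 -0.20719659]
collar px [245.5 390.5] 10.6 world [[590.8 574.4  62. ]]
collar px [328.  239.2] 12.4 world [[491.6 465.   62. ]]
[8.000e-01 1.000e-01 1.379e+02] [-0.  0. -0.]
```

Call:
{"api": "move_arm", "payload": {"rows": [[[0.0005,0,0.012,0,0,0,0.3],[0.0008,0.0003,0.032,0,0,0,0.3],[0.0008,0.0003,0.058,0,0,0,0.3],[0.0008,0.0003,0.085,0,0,0,0.3],[0.0008,0.0003,0.11,0,0,0,0.3],[0.0008,0.0003,0.128,0,0,0,0.3],[0.0008,0.0003,0.138,0,0,0,0.3],[0.0008,0.0003,0.138,0,0,0,0.3]]]}}

```text
time_s: 28.28
tool_pos: [0.4894, 0.464, 0.018]
orientation: [-0.002, 0.13, 0.992, -0.002]
ft_force: [0.1, -0.3, 0.1]
grip_width: 0.703
```

Call:
{"api": "move_arm", "payload": {"rows": [[[0,0,0,0,0,0,0.3],[0,0,0,0,0,0,0.3],[0,0,0,0,0,0,0.45],[0,0,0,0,0,0,0.6],[0,0,0,0,0,0,0.8],[0,0,0,0,0,0,1],[0,0,0,0,0,0,1],[0,0,0,0,0,0,1]]]}}

```text
time_s: 28.95
tool_pos: [0.4921, 0.4663, 0.0225]
orientation: [0.001, 0.13, 0.992, 0.001]
ft_force: [-0.8, -0.6, 6.3]
grip_width: 0.336
```

```bash
python3 -c "
from h import *
st=ctrl.read_state();print(st['tool_pos'],st['orientation'],st['ft_force'],st['grip_width'])
snap('wrist','w16');collar('w16',z=.062)"
```

```text
[0.49208184 0.46628776 0.02250591] [0.00099923 0.12963057 0.99156132 0.00103558] [-0.779972   -0.60735452  6.25530201] 0.3362821543533966
collar px [326. 364.] 25.2 world [[492.6 465.5  62. ]]
```

Call:
{"api": "move_arm", "payload": {"rows": [[[0,0,-0.005,0,0,0,1],[0,0,-0.015,0,0,0,1],[0,0,-0.03,0,0,0,1],[0,0,-0.05,0,0,0,1],[0,0,-0.075,0,0,0,1],[0,0,-0.1,0,0,0,1],[0,0,-0.12,0,0,0,1],[0,0,-0.13,0,0,0,1]]]}}

```text
time_s: 29.67
tool_pos: [0.4922, 0.4662, 0.1547]
orientation: [0.002, 0.13, 0.992, 0.002]
ft_force: [-0.6, 0.6, -0.4]
grip_width: 0.334
```

```bash
python3 -c "
from h import *
st=ctrl.read_state();print(st['tool_pos'],st['orientation'],st['ft_force'],st['grip_width'])
go(.582,.0693,.155,165.1)"
```

```text
[0.49220262 0.46622852 0.15466245] [0.00154242 0.1296887  0.99155238 0.00152702] [-0.58280669  0.62590759 -0.37558044] 0.33390902272677864
[-188.9 -360.5   -1.1] [ 0.2  0.2 -0. ]
```

Call:
{"api": "move_arm", "payload": {"rows": [[[-0.008,-0.015,0,0,0,0,1],[-0.022,-0.042,0,0,0,0,1],[-0.039,-0.075,0,0,0,0,1],[-0.057,-0.11,0,0,0,0,1],[-0.076,-0.145,0,0,0,0,1],[-0.095,-0.181,0,0,0,0,1],[-0.113,-0.216,0,0,0,0,1],[-0.131,-0.25,0,0,0,0,1]]]}}

```text
time_s: 30.33
tool_pos: [0.5529, 0.188, 0.1505]
orientation: [-0.001, 0.13, 0.992, -0.0]
ft_force: [0.7, 0.6, -1.2]
grip_width: 0.337
```

Call:
{"api": "move_arm", "payload": {"rows": [[[-0.017,-0.032,0,0,0,0,1],[-0.032,-0.062,0,0,0,0,1],[-0.045,-0.086,0,0,0,0,1],[-0.053,-0.102,0,0,0,0,1],[-0.057,-0.109,0,0,0,0,1],[-0.058,-0.11,0,0,0,0,1],[-0.058,-0.11,0,0,0,0,1],[-0.058,-0.11,0,0,0,0,1]]]}}

```text
time_s: 31.0
tool_pos: [0.5808, 0.0701, 0.1507]
orientation: [-0.0, 0.129, 0.992, 0.0]
ft_force: [-0.1, 0.3, -0.8]
grip_width: 0.334
```

```bash
python3 -c "
from h import *
st=ctrl.read_state();print(st['tool_pos'],st['orientation'],st['ft_force'],st['grip_width'])
go(.582,.0696,.046,165.1)"
```

```text
[0.58081212 0.07012683 0.15068856] [-3.60177822e-04  1.29051417e-01  9.91637810e-01  2.34453576e-04] [-0.11866935  0.26389994 -0.79983871] 0.3342073957592333
[ -1.4  -0.2 104.7] [ 0.  -0.   0.1]
```

```bash
python3 - <<'E'
from h import *
for z in(.0,.03,.06,.1,.15): print(z,ray([(150,312),(70,255)],load('w4'),z)[:,:2].round(3).tolist(),ray([(474,228),(490,262)],load('top0'),z)[:,:2].round(3).tolist(),ray([(412,198),(450,203),(440,110)],load('scene0'),z)[:,:2].round(3).tolist())
E
```

```text
0.0 [[0.618, -0.097], [0.535, -0.15]] [[0.607, -0.098], [0.536, -0.129]] [[0.613, -0.109], [0.533, -0.157], [1.112, -0.835]]
0.03 [[0.606, -0.077], [0.53, -0.125]] [[0.602, -0.086], [0.534, -0.117]] [[0.57, -0.057], [0.496, -0.102], [1.039, -0.74]]
0.06 [[0.593, -0.056], [0.524, -0.1]] [[0.598, -0.075], [0.531, -0.104]] [[0.528, -0.006], [0.458, -0.048], [0.966, -0.645]]
0.1 [[0.576, -0.029], [0.517, -0.066]] [[0.592, -0.059], [0.528, -0.088]] [[0.471, 0.063], [0.407, 0.025], [0.869, -0.517]]
0.15 [[0.555, 0.006], [0.508, -0.024]] [[0.584, -0.04], [0.524, -0.067]] [[0.4, 0.149], [0.344, 0.115], [0.748, -0.358]]
```

The leaning box's clearance to the wrist camera is unsure here, so I turn half round to put the camera on the other side.

Call:
{"api": "move_arm", "payload": {"rows": [[[0,0,0,0,0,4,1],[0,0,0,0,0,11,1],[0,0,0,0,0,18,1],[0,0,0,0,0,25,1],[0,0,0,0,0,32,1],[0,0,0,0,0,39,1],[0,0,0,0,0,46,1],[0,0,0,0,0,53,1]]]}}

```text
time_s: 31.67
tool_pos: [0.5808, 0.0708, 0.1508]
orientation: [-0.0, 0.56, 0.829, 0.0]
ft_force: [0.0, 0.3, -1.6]
grip_width: 0.335
```

Call:
{"api": "move_arm", "payload": {"rows": [[[0,0,0,0,0,7,1],[0,0,0,0,0,14,1],[0,0,0,0,0,21,1],[0,0,0,0,0,28,1],[0,0,0,0,0,35,1],[0,0,0,0,0,42,1],[0,0,0,0,0,49,1],[0,0,0,0,0,56,1]]]}}

```text
time_s: 32.33
tool_pos: [0.5808, 0.0707, 0.1508]
orientation: [-0.0, 0.883, 0.469, -0.0]
ft_force: [0.5, -1.3, -0.7]
grip_width: 0.337
```

Call:
{"api": "move_arm", "payload": {"rows": [[[0,0,0,0,0,7,1],[0,0,0,0,0,14,1],[0,0,0,0,0,21,1],[0,0,0,0,0,28,1],[0,0,0,0,0,35,1],[0,0,0,0,0,42,1],[0,0,0,0,0,49,1],[0,0,0,0,0,56,1]]]}}

```text
time_s: 33.0
tool_pos: [0.5808, 0.0708, 0.1508]
orientation: [-0.0, 1.0, -0.001, -0.0]
ft_force: [-0.0, -0.6, -0.9]
grip_width: 0.338
```

```bash
python3 -c "
from h import *
st=ctrl.read_state();print(st['tool_pos'],st['orientation'],st['ft_force'],st['grip_width'])
go(.5818,.0685,.046,-14.9)"
```

```text
[0.58077057 0.07076123 0.1508172 ] [-1.91758603e-04  9.99999560e-01 -8.97601419e-04 -1.93921371e-04] [-0.00414923 -0.62152406 -0.9241347 ] 0.3382376229600693
[  1.1   2.3 104.8] [-0.   0.  14.8]
```

Call:
{"api": "move_arm", "payload": {"rows": [[[0.0005,0.001,0.01,0,0,5,1],[0.001,0.002,0.025,0,0,11,1],[0.001,0.0023,0.045,0,0,14.8,1],[0.001,0.0023,0.065,0,0,14.8,1],[0.001,0.0023,0.085,0,0,14.8,1],[0.001,0.0023,0.098,0,0,14.8,1],[0.001,0.0023,0.103,0,0,14.8,1],[0.001,0.0023,0.105,0,0,14.8,1]]]}}

```text
time_s: 33.67
tool_pos: [0.581, 0.0679, 0.0447]
orientation: [0.0, 0.992, -0.127, -0.001]
ft_force: [0.0, 0.3, -1.6]
grip_width: 0.341
```

Call:
{"api": "move_arm", "payload": {"rows": [[[0,0,0,0,0,0,1],[0,0,0,0,0,0,1],[0,0,0,0,0,0,1],[0,0,0,0,0,0,1],[0,0,0,0,0,0,1],[0,0,0,0,0,0,1],[0,0,0,0,0,0,1],[0,0,0,0,0,0,1]]]}}

```text
time_s: 34.33
tool_pos: [0.5823, 0.0666, 0.046]
orientation: [-0.0, 0.992, -0.128, 0.0]
ft_force: [-0.1, 0.4, -1.0]
grip_width: 0.337
```

```bash
python3 - <<'E'
from h import *
st=ctrl.read_state();print(st['tool_pos'],st['orientation'],st['ft_force'],st['grip_width'])
go(.5818,.0685,.031,-14.9)
snap('wrist','w17');collar('w17',z=.088)
im=cv2.imread('pics/w17.png');hsv=cv2.cvtColor(im,cv2.COLOR_BGR2HSV)
cm=load('w17');Rt=q2R(st['orientation']);T=lambda p,z:np.round(1000*(ray(p,cm,z)[0]-st['tool_pos'])@Rt,1)
m=cv2.inRange(hsv,(70,120,60),(95,255,255))   # bench green
for r in (220,270): # base side edges nearest the axis
    l=max([c for c in range(0,300) if m[r,c]],default=0); q=min([c for c in range(350,640) if m[r,c]],default=639); print(r,l,q,T((l+.5,r),.014),T((q-.5,r),.014))
g=cv2.cvtColor(im,cv2.COLOR_BGR2GRAY);print([int(v) for v in g[235:275:2,321]])
E
```

```text
[0.5822776  0.06659776 0.04598322] [-6.61123973e-06  9.91777018e-01 -1.27977897e-01  6.53573564e-05] [-0.09736744  0.44667881 -1.00461066] 0.33694881448894315
[-0.9 -1.7 15. ] [-0.  -0.   0.2]
collar px [325.7 364. ] 24.8 world [[583.3  67.8  88. ]]
collar px [417.5 150.5] 20.9 world [[625.6 129.5  88. ]]
collar px [233.5 150. ] 19.3 world [[576.6 142.5  88. ]]
220 194 454 [-66.  -30.9  32. ] [ 65.3 -30.9  32. ]
270 200 447 [-66.   -3.3  32. ] [64.7 -3.4 32. ]
[132, 131, 117, 73, 45, 43, 42, 41, 41, 41, 40, 39, 34, 34, 44, 51, 51, 47, 35, 41]
```

Call:
{"api": "move_arm", "payload": {"rows": [[[-0.0011,-0.0014,0,0,0,0,1],[-0.0011,-0.0014,0.002,0,0,0,1],[-0.0011,-0.0014,0.004,0,0,0,1],[-0.0011,-0.0014,0.006,0,0,0,1],[-0.0011,-0.0014,0.008,0,0,0,1],[-0.0011,-0.0014,0.01,0,0,0,1],[-0.0011,-0.0014,0.012,0,0,0,1],[-0.0011,-0.0014,0.013,0,0,0,1]]]}}

```text
time_s: 35.05
tool_pos: [0.5813, 0.0683, 0.0324]
orientation: [0.0, 0.992, -0.128, -0.0]
ft_force: [0.3, 0.3, -1.3]
grip_width: 0.336
```

Call:
{"api": "move_arm", "payload": {"rows": [[[0,0,0.001,0,0,0,1],[0,0,0.002,0,0,0,1],[0,0,0.003,0,0,0,1],[0,0,0.0035,0,0,0,1],[0,0,0.0035,0,0,0,1],[0,0,0.0035,0,0,0,1],[0,0,0.0035,0,0,0,1],[0,0,0.0035,0,0,0,1]]]}}

```text
time_s: 35.72
tool_pos: [0.5816, 0.0683, 0.0295]
orientation: [0.0, 0.992, -0.128, 0.0]
ft_force: [-0.4, 0.1, 0.8]
grip_width: 0.335
```

Call:
{"api": "move_arm", "payload": {"rows": [[[0,0,0.0005,0,0,0,1],[0,0,0.001,0,0,0,1],[0,0,0.001,0,0,0,1],[0,0,0.001,0,0,0,1],[0,0,0.001,0,0,0,1],[0,0,0.001,0,0,0,1],[0,0,0.001,0,0,0,1],[0,0,0.001,0,0,0,1]]]}}

```text
time_s: 36.38
tool_pos: [0.5816, 0.0683, 0.0294]
orientation: [-0.0, 0.992, -0.128, 0.0]
ft_force: [-3.3, -0.1, 7.8]
grip_width: 0.334
```

Call:
{"api": "move_arm", "payload": {"rows": [[[0,0,-0.001,0,0,0,0.9],[0,0,-0.001,0,0,0,0.7],[0,0,-0.001,0,0,0,0.5],[0,0,-0.001,0,0,0,0.3],[0,0,-0.01,0,0,0,0.3],[0,0,-0.035,0,0,0,0.3],[0,0,-0.07,0,0,0,0.3],[0,0,-0.105,0,0,0,0.3]]]}}

```text
time_s: 37.05
tool_pos: [0.5803, 0.0683, 0.1341]
orientation: [0.0, 0.992, -0.128, -0.001]
ft_force: [1.1, 0.3, -0.0]
grip_width: 0.701
```

Call:
{"api": "move_arm", "payload": {"rows": [[[0,0,-0.02,0,0,0,0.3],[0,0,-0.025,0,0,0,0.3],[0,0,-0.025,0,0,0,0.3],[0,0,-0.025,0,0,0,0.3],[0,0,-0.025,0,0,0,0.3],[0,0,-0.025,0,0,0,0.3],[0,0,-0.025,0,0,0,0.3],[0,0,-0.025,0,0,0,0.3]]]}}

```text
time_s: 37.72
tool_pos: [0.5808, 0.0683, 0.1572]
orientation: [0.0, 0.992, -0.128, -0.001]
ft_force: [0.1, -0.1, -0.8]
grip_width: 0.705
```

```bash
python3 - <<'E'
from h import *
st=ctrl.read_state();print(st['tool_pos'],st['orientation'],st['qpos'])
snap('wrist','w18');collar('w18',z=.069,box=(0,0,640,480))
go(.4235,.236,.2,91.8)
E
```

```text
[0.58075346 0.06826163 0.15717259] [ 1.86399270e-04  9.91782103e-01 -1.27933487e-01 -1.11760717e-03] [ 8.57364842e-03  4.28238651e-01 -3.58436634e-02  1.10897919e+00
 -6.43579535e-05  1.83594034e+00]
collar px [328.2 240.5] 12.7 world [[582.7  68.1  69. ]]
collar px [383.5 138.5] 12.9 world [[632.9 124.5  69. ]]
collar px [271.2 138. ] 12.9 world [[565.4 142.5  69. ]]
collar px [328.   22.5] 17.6 world [[615.5 194.7  69. ]]
[-195.  -122.2  -42.3] [-1.000e-01  1.000e-01 -1.065e+02]
```

Call:
{"api": "move_arm", "payload": {"rows": [[[-0.01,-0.006,-0.015,0,0,-7,0.3],[-0.03,-0.018,-0.03,0,0,-14,0.3],[-0.055,-0.034,-0.042,0,0,-21,0.3],[-0.085,-0.052,-0.042,0,0,-28,0.3],[-0.115,-0.071,-0.042,0,0,-35,0.3],[-0.145,-0.09,-0.042,0,0,-42,0.3],[-0.17,-0.107,-0.042,0,0,-49,0.3],[-0.185,-0.116,-0.042,0,0,-56,0.3]]]}}

```text
time_s: 38.43
tool_pos: [0.4295, 0.2293, 0.2003]
orientation: [-0.0, 0.934, 0.357, -0.0]
ft_force: [0.4, -0.2, -0.5]
grip_width: 0.701
```

```bash
python3 - <<'E'
from h import *
go(.4235,.236,.2,91.8)
E
```

```text
[-0.  -9.   0.3] [ -0.1  -0.  -50. ]
```

Call:
{"api": "move_arm", "payload": {"rows": [[[0,-0.002,0,0,0,-7,0.3],[0,-0.004,0,0,0,-14,0.3],[0,-0.006,0,0,0,-21,0.3],[0,-0.008,0,0,0,-28,0.3],[0,-0.009,0,0,0,-35,0.3],[0,-0.009,0,0,0,-42,0.3],[0,-0.009,0,0,0,-49,0.3],[0,-0.009,0,0,0,-50,0.3]]]}}

```text
time_s: 39.1
tool_pos: [0.4259, 0.2342, 0.2002]
orientation: [-0.0, 0.698, 0.716, -0.0]
ft_force: [0.0, 0.5, 0.1]
grip_width: 0.699
```

Call:
{"api": "move_arm", "payload": {"rows": [[[0,0,0.01,0,0,0,0.3],[0,0,0.03,0,0,0,0.3],[0,0,0.05,0,0,0,0.3],[0,0,0.06,0,0,0,0.3],[0,0,0.06,0,0,0,0.3],[0,0,0.06,0,0,0,0.3],[0,0,0.06,0,0,0,0.3],[0,0,0.06,0,0,0,0.3]]]}}

```text
time_s: 39.77
tool_pos: [0.427, 0.2345, 0.1415]
orientation: [0.0, 0.699, 0.715, 0.001]
ft_force: [-0.2, -0.4, 0.8]
grip_width: 0.698
```

```bash
python3 - <<'E'
from h import *
st=ctrl.read_state();print(st['tool_pos'],st['orientation'])
snap('wrist','w19');seg('w19','long',(240,0,420,420),(0,90,60),(25,255,255),.008)
go(.4235,.236,.003,91.8)
E
```

```text
[0.42695097 0.2345485  0.14145763] [4.16310240e-04 6.99288945e-01 7.14838391e-01 9.34097252e-04]
long [424.5 235.7] [169.7  30.3] 1.8
[  1.4  -3.7 138.5] [ 0.1 -0.  -0.5]
```

Call:
{"api": "move_arm", "payload": {"rows": [[[0.0005,-0.001,0.012,0,0,-0.5,0.3],[0.0012,-0.0025,0.032,0,0,-0.5,0.3],[0.0012,-0.0025,0.058,0,0,-0.5,0.3],[0.0012,-0.0025,0.085,0,0,-0.5,0.3],[0.0012,-0.0025,0.11,0,0,-0.5,0.3],[0.0012,-0.0025,0.128,0,0,-0.5,0.3],[0.0012,-0.0025,0.136,0,0,-0.5,0.3],[0.0012,-0.0025,0.139,0,0,-0.5,0.3]]]}}

```text
time_s: 40.48
tool_pos: [0.4229, 0.2351, 0.0005]
orientation: [-0.0, 0.696, 0.718, -0.001]
ft_force: [-0.4, -0.4, -0.6]
grip_width: 0.702
```

Call:
{"api": "move_arm", "payload": {"rows": [[[0,0,0,0,0,0,0.3],[0,0,0,0,0,0,0.3],[0,0,0,0,0,0,0.45],[0,0,0,0,0,0,0.6],[0,0,0,0,0,0,0.8],[0,0,0,0,0,0,1],[0,0,0,0,0,0,1],[0,0,0,0,0,0,1]]]}}

```text
time_s: 41.15
tool_pos: [0.4246, 0.2361, 0.0028]
orientation: [0.0, 0.696, 0.718, 0.001]
ft_force: [-1.9, 0.5, 6.4]
grip_width: 0.324
```

Call:
{"api": "move_arm", "payload": {"rows": [[[0,0,0,0,0,0,1],[0,0,-0.01,0,0,0,1],[0,0,-0.03,0,0,0,1],[0,0,-0.055,0,0,0,1],[0,0,-0.08,0,0,0,1],[0,0,-0.11,0,0,0,1],[0,0,-0.135,0,0,0,1],[0,0,-0.14,0,0,0,1]]]}}

```text
time_s: 41.82
tool_pos: [0.4259, 0.2363, 0.1455]
orientation: [0.001, 0.696, 0.718, 0.003]
ft_force: [0.7, 0.6, -2.6]
grip_width: 0.319
```

```bash
python3 - <<'E'
from h import *
st=ctrl.read_state();print(st['tool_pos'],st['orientation'],st['grip_width'])
snap('wrist','w20');seg('w20','long',(240,0,420,480),(0,90,60),(25,255,255),st['tool_pos'][2]+.005)
go(.599,.1315,.15,165.2)
E
```

```text
[0.42589803 0.23630142 0.14552701] [0.00142631 0.69588642 0.71814379 0.00309038] 0.318638014765539
long [414.9 232.2] [148.1  37.6] 1.4
[-110.1  169.9   -4.8] [  0.4   0.1 -73.4]
```

Call:
{"api": "move_arm", "payload": {"rows": [[[-0.006,0.009,0,0,0,-4,1],[-0.018,0.028,0,0,0,-10,1],[-0.034,0.052,0,0,0,-17,1],[-0.051,0.078,0,0,0,-24,1],[-0.068,0.104,0,0,0,-31,1],[-0.083,0.128,0,0,0,-38,1],[-0.096,0.148,0,0,0,-45,1],[-0.104,0.16,0,0,0,-52,1]]]}}

```text
time_s: 42.53
tool_pos: [0.5878, 0.1345, 0.1384]
orientation: [-0.001, 0.309, 0.951, -0.001]
ft_force: [0.8, 0.5, -4.2]
grip_width: 0.324
```

```bash
python3 - <<'E'
from h import *
go(.599,.1315,.14,165.2)
E
```

```text
[-10.8   4.2  -1.6] [ -0.1  -0.1 -21.2]
```

Call:
{"api": "move_arm", "payload": {"rows": [[[-0.003,0.001,0,0,0,-6,1],[-0.006,0.002,0,0,0,-12,1],[-0.009,0.003,0,0,0,-17,1],[-0.01,0.004,0,0,0,-20,1],[-0.0105,0.004,0,0,0,-21.2,1],[-0.0105,0.004,0,0,0,-21.2,1],[-0.0105,0.004,0,0,0,-21.2,1],[-0.0105,0.004,0,0,0,-21.2,1]]]}}

```text
time_s: 43.2
tool_pos: [0.597, 0.1334, 0.1405]
orientation: [-0.001, 0.131, 0.991, -0.0]
ft_force: [-0.1, -0.2, -4.1]
grip_width: 0.321
```

```bash
python3 - <<'E'
from h import *
st=ctrl.read_state();print(st['tool_pos'],st['orientation'],st['grip_width'])
go(.599,.1315,.105,165.3)
E
```

```text
[0.59695325 0.13343618 0.14052483] [-6.78508123e-04  1.30889658e-01  9.91396690e-01 -2.00153641e-04] 0.32058312244396836
[-2.5 -1.3 35.5] [-0.  -0.1 -0.3]
```

Two pictures left; I descend to just above the studs and look.

Call:
{"api": "move_arm", "payload": {"rows": [[[-0.001,-0.0005,0.004,0,0,0,1],[-0.002,-0.001,0.011,0,0,-0.3,1],[-0.0025,-0.0013,0.02,0,0,-0.3,1],[-0.0025,-0.0013,0.028,0,0,-0.3,1],[-0.0025,-0.0013,0.034,0,0,-0.3,1],[-0.0025,-0.0013,0.036,0,0,-0.3,1],[-0.0025,-0.0013,0.036,0,0,-0.3,1],[-0.0025,-0.0013,0.036,0,0,-0.3,1]]]}}

```text
time_s: 43.87
tool_pos: [0.5996, 0.1315, 0.1052]
orientation: [-0.0, 0.128, 0.992, -0.0]
ft_force: [-0.1, -0.0, -3.5]
grip_width: 0.322
```

```bash
python3 - <<'E'
from h import *
st=ctrl.read_state();print(st['tool_pos'],st['orientation'],st['grip_width'])
snap('wrist','w21');snap('top','top21');cm=load('w21')
im=cv2.imread('pics/top21.png');a=cv2.imread('pics/w21.png')[:,120:520]
cv2.imwrite('pics/c21.png',np.hstack([a,cv2.resize(im[160:290,310:425],(400,452))[:480] if 0 else cv2.copyMakeBorder(cv2.resize(im[160:290,310:425],(400,452)),0,28,0,0,0)]))
go(.599,.1315,.0735,165.3)
E
```

```text
[0.59955145 0.13154187 0.10523449] [-1.44865680e-04  1.27937994e-01  9.91782156e-01 -5.46036118e-05] 0.32209877191977465
[ 1.  -0.4 32.4] [ 0.   0.1 -0. ]
```

View pics/c21.png

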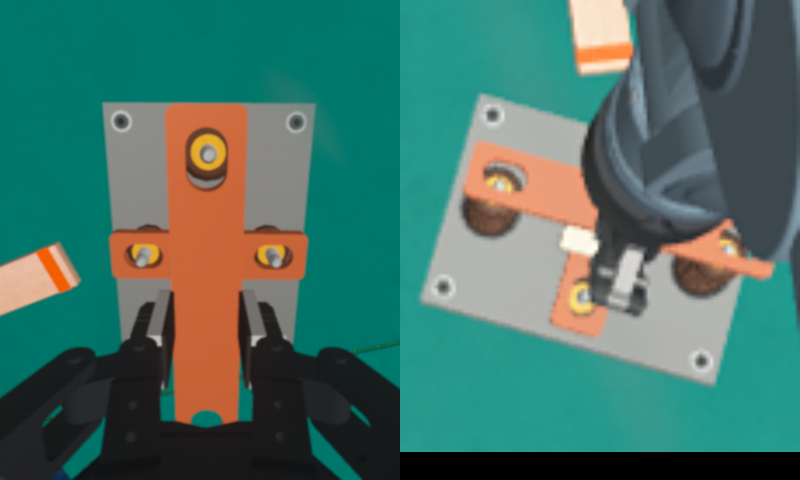

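The stud at (208,153) is centred in the visible slot, and the top view shows the other stud under the far slot too. Lowering.

Call:
{"api": "move_arm", "payload": {"rows": [[[0.0005,0,0.003,0,0,0,1],[0.0005,0,0.007,0,0,0,1],[0.0005,0,0.012,0,0,0,1],[0.0005,0,0.017,0,0,0,1],[0.0005,0,0.022,0,0,0,1],[0.0005,0,0.026,0,0,0,1],[0.0005,0,0.029,0,0,0,1],[0.0005,0,0.03,0,0,0,1]]]}}

```text
time_s: 44.63
tool_pos: [0.5986, 0.1316, 0.0745]
orientation: [-0.001, 0.128, 0.992, -0.0]
ft_force: [-0.0, -0.0, -3.2]
grip_width: 0.324
```

Call:
{"api": "move_arm", "payload": {"rows": [[[0,0,0.001,0,0,0,1],[0,0,0.002,0,0,0,1],[0,0,0.003,0,0,0,1],[0,0,0.0035,0,0,0,1],[0,0,0.0035,0,0,0,1],[0,0,0.0035,0,0,0,1],[0,0,0.0035,0,0,0,1],[0,0,0.0035,0,0,0,1]]]}}

```text
time_s: 45.3
tool_pos: [0.5992, 0.1317, 0.072]
orientation: [0.0, 0.128, 0.992, 0.0]
ft_force: [-0.2, 0.5, -3.4]
grip_width: 0.324
```

Call:
{"api": "move_arm", "payload": {"rows": [[[0,0,0.001,0,0,0,1],[0,0,0.0015,0,0,0,1],[0,0,0.0015,0,0,0,1],[0,0,0.0015,0,0,0,1],[0,0,0.0015,0,0,0,1],[0,0,0.0015,0,0,0,1],[0,0,0.0015,0,0,0,1],[0,0,0.0015,0,0,0,1]]]}}

```text
time_s: 45.97
tool_pos: [0.5994, 0.1317, 0.0719]
orientation: [0.001, 0.128, 0.992, 0.0]
ft_force: [-2.9, -0.1, 5.9]
grip_width: 0.321
```

Call:
{"api": "move_arm", "payload": {"rows": [[[0,0,-0.001,0,0,0,0.9],[0,0,-0.001,0,0,0,0.7],[0,0,-0.001,0,0,0,0.5],[0,0,-0.001,0,0,0,0.3],[0,0,-0.006,0,0,0,0.3],[0,0,-0.025,0,0,0,0.3],[0,0,-0.05,0,0,0,0.3],[0,0,-0.08,0,0,0,0.3]]]}}

```text
time_s: 46.63
tool_pos: [0.598, 0.1315, 0.15]
orientation: [-0.002, 0.128, 0.992, -0.0]
ft_force: [0.5, 0.5, 0.6]
grip_width: 0.701
```

```bash
python3 - <<'E'
from h import *
st=ctrl.read_state();print(st['tool_pos'],st['orientation'],st['grip_width'])
go(.45,.05,.2,165.3)
E
```

```text
[0.59795197 0.13147984 0.14996197] [-1.57567754e-03  1.27975979e-01  9.91775928e-01 -4.17006247e-04] 0.701243491583698
[ 122.6 -116.4  -49.5] [-0.1 -0.2 -0. ]
```

Call:
{"api": "move_arm", "payload": {"rows": [[[0.0,0,-0.02,0,0,0,0.3],[0.01,-0.003,-0.05,0,0,0,0.3],[0.035,-0.009,-0.08,0,0,0,0.3],[0.07,-0.018,-0.1,0,0,0,0.3],[0.105,-0.027,-0.1,0,0,0,0.3],[0.14,-0.036,-0.1,0,0,0,0.3],[0.165,-0.043,-0.1,0,0,0,0.3],[0.172,-0.045,-0.1,0,0,0,0.3]]]}}

```text
time_s: 47.3
tool_pos: [0.4175, 0.1318, 0.2511]
orientation: [-0.0, 0.127, 0.992, -0.0]
ft_force: [-0.4, 0.2, -0.6]
grip_width: 0.696
```

```bash
python3 - <<'E'
from h import *
snap('top','tf');snap('scene','sf')
a=cv2.imread('pics/tf.png')[90:290,300:440];b=cv2.imread('pics/sf.png')[170:300,250:460]
cv2.imwrite('pics/fin.png',np.hstack([cv2.resize(a,(336,480),interpolation=2),cv2.resize(b,(460,480*1),interpolation=2)]))
seg('tf','blank',(345,100,385,185),(0,50,60),(25,255,255),.009)
collar('tf',z=.069,box=(310,170,430,280))
E
```

```text
blank [792.4 138.5] [140.2  33.8] 7.6
collar px [361.9 245.2] 4.3 world [[557.9 148.1  69. ]]
collar px [372.5 207.8] 4.5 world [[631.9 127.8  69. ]]
```

View pics/fin.png

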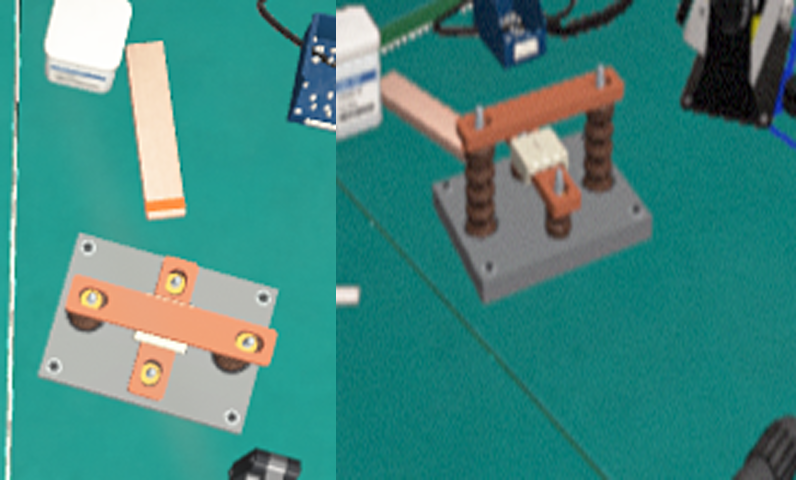

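```bash
python3 -c "
from h import *
print(ctrl.hand_in())"
```

```text
the job is handed in; nothing more can be done
None
```

I built the busbar crossing and handed it in at about 47 s of robot time; `hand_in` gives no verdict, so the result is not confirmed.

- **Assembly:** The short link is on the fixed posts with the saddle astride it. Both insulators are in the sockets, and the long link is on top, crossing above the saddle.
- **Seating:** Each part met contact within about 1 mm of its calculated seated height. In the final pictures all four studs stand through their slots and both links look level.
- **Position:** The insulators measured (0.5155+0.1) m, i.e. (0.616, 0.195), and (0.583, 0.068), which is 131 mm apart against the nominal 130 mm.
- **Bystanders:** The arm never touched the copper bar or the caliper. I did not re-measure the caliper at the end.
- **Check that disagreed:** The automatic outline of the plain copper bar in the last picture came out 140 mm long instead of 160 mm, with its centre about 10 mm off. By eye, its near end is still where it was at the start, so I put this down to a cut-off colour threshold, not movement.

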